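Put away the dessert service on the sideboard

TASK

Put the dessert service away: nest all the bowls inside one another in order of size, each standing upright in the next larger one present, with the largest upright on the counter, and slide every cake server blade first into a slot of its own in the slotted rest until the handle meets the rest. Let everything go and leave the bottles, mug, salt box and jam jar standing where they are.

Things in the scene. Friction and masses are not known exactly. Their poses are not given: they have to be found in the camera images.
- bowl1: mid-brown wooden round bowl, the largest, always on the counter; outer diameter 192 mm over its upper 40 mm, tapering to 150 mm at the foot; 68 mm tall, wall 8 mm thick, base 12 mm thick, so each bowl nested in another of the set sits 12 mm higher than it. Origin: centre of the underside; z up through the mouth.
- bowl2: white ceramic round bowl, number 2 in size of five (may be absent); outer diameter 154 mm over its upper 40 mm, tapering to 120 mm at the foot; 68 mm tall, wall 8 mm thick, base 12 mm thick, so each bowl nested in another of the set sits 12 mm higher than it. Origin: centre of the underside; z up through the mouth.
- bowl3: dark wooden round bowl, number 3 in size of five (may be absent); outer diameter 118 mm over its upper 40 mm, tapering to 92 mm at the foot; 68 mm tall, wall 8 mm thick, base 12 mm thick, so each bowl nested in another of the set sits 12 mm higher than it. Origin: centre of the underside; z up through the mouth.
- bowl4: blue ceramic round bowl, number 4 in size of five (may be absent); outer diameter 84 mm over its upper 40 mm, tapering to 66 mm at the foot; 68 mm tall, wall 8 mm thick, base 12 mm thick, so each bowl nested in another of the set sits 12 mm higher than it. Origin: centre of the underside; z up through the mouth.
- bowl5: pale wooden round bowl, number 5 in size of five (may be absent); outer diameter 54 mm over its upper 40 mm, tapering to 42 mm at the foot; 68 mm tall, wall 8 mm thick, base 12 mm thick, so each bowl nested in another of the set sits 12 mm higher than it. Origin: centre of the underside; z up through the mouth.
- server1: cake server lying flat (one of three alike): brass blade 95 mm long, 40 mm wide (the last 22 mm narrowed to 26 mm), 4 mm thick, and a straight black handle 100 mm long, 16 mm wide, 18 mm tall, flat on the same underside. Origin: on the underside where handle and blade meet (the shoulder); x along the blade to its tip, the handle along -x, z up.
- server1_tip (a point): end of the blade of server1, 95 mm from its shoulder, 2 mm above its underside.
- server2: cake server lying flat (one of three alike): brass blade 95 mm long, 40 mm wide (the last 22 mm narrowed to 26 mm), 4 mm thick, and a straight black handle 100 mm long, 16 mm wide, 18 mm tall, flat on the same underside. Origin: on the underside where handle and blade meet (the shoulder); x along the blade to its tip, the handle along -x, z up.
- server2_tip (a point): end of the blade of server2, 95 mm from its shoulder, 2 mm above its underside.
- server3: cake server lying flat (one of three alike): brass blade 95 mm long, 40 mm wide (the last 22 mm narrowed to 26 mm), 4 mm thick, and a straight black handle 100 mm long, 16 mm wide, 18 mm tall, flat on the same underside. Origin: on the underside where handle and blade meet (the shoulder); x along the blade to its tip, the handle along -x, z up.
- server3_tip (a point): end of the blade of server3, 95 mm from its shoulder, 2 mm above its underside.
- rest: slotted rest for the servers, fixed for the run: low brown block 104 mm deep (x), 168 mm wide (y), 18 mm tall, three flat letterbox slots side by side, open towards its -x side and bridged over by a 28 mm wide bar at the front and one at the back (open between them). Origin: centre of the underside; x points into the slots.
- slot1 (a point): mouth of a slot of the rest: middle of the slot's width, on the slot's floor, 52 mm in front of the rest's centre, -54 mm along its y, 4 mm above the counter. The slot is 48 mm wide, 9 mm high and 96 mm deep along +x (the point's x axis).
- slot2 (a point): mouth of a slot of the rest: middle of the slot's width, on the slot's floor, 52 mm in front of the rest's centre, 0 mm along its y, 4 mm above the counter. The slot is 48 mm wide, 9 mm high and 96 mm deep along +x (the point's x axis).
- slot3 (a point): mouth of a slot of the rest: middle of the slot's width, on the slot's floor, 52 mm in front of the rest's centre, 54 mm along its y, 4 mm above the counter. The slot is 48 mm wide, 9 mm high and 96 mm deep along +x (the point's x axis).
- bottle1: red bottle, 60 mm across, 235 mm tall; a bystander, leave it where it is. Origin: centre of the underside.
- bottle2: red bottle, 60 mm across, 235 mm tall; a bystander, leave it where it is. Origin: centre of the underside.
- mug: white mug, 72 mm across, 75 mm tall, handle on its y side; a bystander, leave it where it is. Origin: centre of the underside.
- saltbox: small round brass salt box, 40 mm across, 35 mm tall; a bystander, leave it where it is. Origin: centre of the underside.
- jam: amber jam jar, 60 mm across, 90 mm tall; a bystander, leave it where it is. Origin: centre of the underside.
Mind the look-alikes: they are no part of the job. Leave any orange or turquoise look-alike of the server1 alone.

How it is judged:
At the end, for the whole second after the job is handed in: Each bowl upright (0.12 rad), at rest and fully down in the next larger one present (6 to 20 mm above it, centre within 16 mm, 34 mm if a size is missing), the largest on the counter; each server at rest, tip 82 to 102 mm into its own slot (height (world z) of bowl1 below 0.006 m and angle between each of bowl1, bowl2, bowl3, bowl4, bowl5's own z axis and vertical below 0.12 rad and linear speed of each of bowl1, bowl2, bowl3, bowl4, bowl5, server1, server2, server3 below 0.02 m/s and horizontal distance between bowl1 and bowl2 below 0.016 m and z of bowl2 in the frame of bowl1 between 0.006 and 0.02 m and horizontal distance between bowl2 and bowl3 below 0.016 m and z of bowl3 in the frame of bowl2 between 0.006 and 0.02 m and horizontal distance between bowl3 and bowl4 below 0.016 m and z of bowl4 in the frame of bowl3 between 0.006 and 0.02 m and horizontal distance between bowl4 and bowl5 below 0.016 m and z of bowl5 in the frame of bowl4 between 0.006 and 0.02 m and horizontal distance between bowl1 and bowl3 below 0.034 m and z of bowl3 in the frame of bowl1 between 0.006 and 0.034 m and horizontal distance between bowl2 and bowl4 below 0.034 m and z of bowl4 in the frame of bowl2 between 0.006 and 0.034 m and horizontal distance between bowl3 and bowl5 below 0.034 m and z of bowl5 in the frame of bowl3 between 0.006 and 0.034 m and ((x of server1_tip in the frame of slot1 between 0.082 and 0.102 m and y of server1_tip in the frame of slot1 between -0.015 and 0.015 m and z of server1_tip in the frame of slot1 between -0.003 and 0.012 m and angle between the x axis of server1 and the x axis of slot1, either way round below 0.2 rad) or (x of server1_tip in the frame of slot2 between 0.082 and 0.102 m and y of server1_tip in the frame of slot2 between -0.015 and 0.015 m and z of server1_tip in the frame of slot2 between -0.003 and 0.012 m and angle between the x axis of server1 and the x axis of slot2, either way round below 0.2 rad) or (x of server1_tip in the frame of slot3 between 0.082 and 0.102 m and y of server1_tip in the frame of slot3 between -0.015 and 0.015 m and z of server1_tip in the frame of slot3 between -0.003 and 0.012 m and angle between the x axis of server1 and the x axis of slot3, either way round below 0.2 rad)) and ((x of server2_tip in the frame of slot1 between 0.082 and 0.102 m and y of server2_tip in the frame of slot1 between -0.015 and 0.015 m and z of server2_tip in the frame of slot1 between -0.003 and 0.012 m and angle between the x axis of server2 and the x axis of slot1, either way round below 0.2 rad) or (x of server2_tip in the frame of slot2 between 0.082 and 0.102 m and y of server2_tip in the frame of slot2 between -0.015 and 0.015 m and z of server2_tip in the frame of slot2 between -0.003 and 0.012 m and angle between the x axis of server2 and the x axis of slot2, either way round below 0.2 rad) or (x of server2_tip in the frame of slot3 between 0.082 and 0.102 m and y of server2_tip in the frame of slot3 between -0.015 and 0.015 m and z of server2_tip in the frame of slot3 between -0.003 and 0.012 m and angle between the x axis of server2 and the x axis of slot3, either way round below 0.2 rad)) and ((x of server3_tip in the frame of slot1 between 0.082 and 0.102 m and y of server3_tip in the frame of slot1 between -0.015 and 0.015 m and z of server3_tip in the frame of slot1 between -0.003 and 0.012 m and angle between the x axis of server3 and the x axis of slot1, either way round below 0.2 rad) or (x of server3_tip in the frame of slot2 between 0.082 and 0.102 m and y of server3_tip in the frame of slot2 between -0.015 and 0.015 m and z of server3_tip in the frame of slot2 between -0.003 and 0.012 m and angle between the x axis of server3 and the x axis of slot2, either way round below 0.2 rad) or (x of server3_tip in the frame of slot3 between 0.082 and 0.102 m and y of server3_tip in the frame of slot3 between -0.015 and 0.015 m and z of server3_tip in the frame of slot3 between -0.003 and 0.012 m and angle between the x axis of server3 and the x axis of slot3, either way round below 0.2 rad))); the robot touches nothing.
It fails at once if the bottle1 is shoved more than 40 mm or knocked over (distance of bottle1 from where it was at the start of the episode above 0.04 m or angle between bottle1's own z axis and vertical above 0.5 rad).
It fails at once if the bottle2 is shoved more than 40 mm or knocked over (distance of bottle2 from where it was at the start of the episode above 0.04 m or angle between bottle2's own z axis and vertical above 0.5 rad).
It fails at once if the mug is shoved more than 40 mm or knocked over (distance of mug from where it was at the start of the episode above 0.04 m or angle between mug's own z axis and vertical above 0.5 rad).
It fails at once if the saltbox is shoved more than 40 mm or knocked over (distance of saltbox from where it was at the start of the episode above 0.04 m or angle between saltbox's own z axis and vertical above 0.5 rad).
It fails at once if the jam is shoved more than 40 mm or knocked over (distance of jam from where it was at the start of the episode above 0.04 m or angle between jam's own z axis and vertical above 0.5 rad).
Of bowl2, bowl3, bowl4, bowl5 only 3 to 4 are there at a start; the rules pass over those that are not, and their reading is None.
At some moment in a run one of bowl3, bowl4, bowl5, server1, server2, server3 may be knocked a few centimetres aside while the robot is not near it.
It also fails if it takes over 189 s, if anything falls off the work surface, if the arm or the gripper's body presses on something with over 40 N, if the wrist force passes 120 N, or if a joint passes its speed limit or range.

ROBOT

A 6-joint arm with a two-finger parallel gripper is mounted at the origin on the work surface. World frame = base frame: x ahead of the robot, y to its left, z up, the work surface at z = 0. Lengths are in m, angles in rad, forces in N, time in s.
With the tool pointing down it reaches from about 0.35 to 0.85 m from the base axis. Payload 8.1 kg.
Tool frame: the origin (TCP) lies at the very end of the fingers, on their centre line; the grasp point (between the pads) lies 19 mm behind it; z points along the fingers, y is the line along which they close (so a half turn about z gives the same grasp; the last joint's range is limited). The gripper opens to 93 mm and grips with 3 to 60 N. Pads are 15 mm wide; open, the fingers measure 128 mm over their backs; the gripper's body (75 mm by 188 mm) begins 65 mm behind the grasp point.
Start: joints at [1.174, 0.13, 1.488, -0, 1.523, -0.085], TCP at [0.184, 0.571, 0.219] pointing down, gripper open.
Joint ranges: [-2.96, 2.96], [-0.89, 2.26], [0.02, 2.5], [-1.34, 4.48], [0, 2.73], [-2.66, 2.66]. Speed limits (rad/s): [2.39, 2.39, 2.79, 3.14, 3.14, 3.14].

INTERFACE

Orientations are given as a rotation vector (axis times angle).
In Python, from plant import robot, imaging gives the robot as it stands.
- The arm moves only by the tool jog_arm, never from a script. Its argument "rows" is a list of rows, each a list of 2 entries, a list of its own where there are three numbers: the shift along the tool's x, y, z each as a share of 0.2 m, from -1 to 1, then the turn, a rotation vector about the tool's x, y, z each as a share of pi/2 rad, from -1 to 1. A call has 1 to 5 rows; each row is the pose to reach, as a shift and turn from the pose commanded when the call began, along the tool's axes at that moment; what a row does not reach only later rows make up. A row lasts 1/10 s, in which the tool goes at most 50 mm and 8.59 degrees, less where a joint would pass 70% of its speed; a pose out of reach is approached as far as the arm can. A call with a number of a shift or a turn outside -1 to 1 is refused whole. A call with a gripper value outside its range is refused whole. "hand" is the closure, from -1 (fully open) to 1 (shut), set as the call begins (left out, the last holds). The fingers move at their own pace and stop on an object; "squeeze" is the grip in N (left out, the last holds). Time passes only in rows, so rows that repeat a pose let the fingers close. It gives the time, the measured TCP pose, the force, the opening and the grip force at its end, in the units of the state.
- robot.read_state(): the state, without advancing time (a new reading comes with each control period).
- imaging.read_camera(name): name is "scene" or "top" or "wrist"; returns a dict with "frame" (384x512x3 uint8, red, green, blue), "vertical_fov" (degrees; the focal length in pixels is half the picture's height over the tangent of half this angle, whatever the lens; pixels are square), "cx", "cy" (the principal point, pixels), "R" (3x3) and "t" (3): a world point X has camera coordinates R X + t. Camera axes: x right, y down, z forward; pixel columns grow to the right and rows downward; lengths in m; the calibration is good to about 2 mm. The wrist camera is an equidistant fisheye: a pixel r from the principal point sees the ray r / f radians off the axis. A picture is of the moment at which its call begins. There is no depth.
- robot.close_job(): hands the job in; it is judged then, once.
The state is a dict: "t": time; "q": joint angles; "dq": joint speeds; "joint_torque": joint torques, N m; "tool_pos": TCP position; "orientation": TCP orientation; "force": force on the tool from outside, world axes, zero at the start; "wrist_torque": the same for the moment, N m; "opening": finger opening in m; "gripper_force": force on a finger pad.
Only numpy, scipy, OpenCV 4.12 (cv2) and the standard library are available. Lean on these libraries where they do the work, as an engineer would, in place of code of your own. Each camera call takes 0.05 s, during which the arm holds its last target. There are 200 camera calls.

## Working session

There is one attempt and no reset: what is moved stays moved. The work goes in short steps, Python scripts to look and compute and a tool call to move; the robot and the scene stay as the last step left them, time stands still between calls to the robot, and variables do not carry over. Pictures are saved under pics/ and viewed, at most 14 in all, crops included, and the job is handed in when it is done.

Besides the shell and the picture viewer there is one more tool, called after "Emit:" by a JSON object that holds its "name" and its "arguments", one argument or row to a line. jog_arm: Moves the arm, as the interface text tells. Its arguments: {"type":"object","properties":{"rows":{"type":"array"},"hand":{"type":"number"},"squeeze":{"type":"number"}},"required":["rows"]}

```bash
ls; mkdir -p pics
python3 - <<'E'
from plant import robot, imaging
import cv2
print(robot.read_state())
for n in ["scene","top","wrist"]:
    d=imaging.read_camera(n); cv2.imwrite(f"pics/{n}0.png",d["frame"][:,:,::-1]); print(n,d["vertical_fov"],d["cx"],d["cy"],d["R"],d["t"])
E
```

```text
pics
{'t': 0.0, 'q': array([ 1.17357415e+00,  1.31123307e-01,  1.48927595e+00,  4.21739331e-06,
        1.52301143e+00, -8.54000928e-02]), 'dq': array([ 0.00136844, -0.00168378,  0.00011653,  0.00142522, -0.00012162,
        0.00036122]), 'joint_torque': array([ 2.16897155e-03, -5.59852874e+01, -4.91758204e+01,  7.69187207e-02,
        3.57300346e-02, -1.52395687e-04]), 'tool_pos': array([0.18383143, 0.57054419, 0.2176119 ]), 'orientation': array([-4.87759018e-01, -3.10305213e+00,  2.77104748e-03]), 'force': array([-0.18368976, -0.03930797,  0.46820651]), 'wrist_torque': array([0.00099938, 0.03263097, 0.00585296]), 'gripper_force': 0.0, 'opening': 0.09328048269506178}
scene 55.52320728357615 260.84411257477683 190.17849357175768 [[-0.06839879  0.99763813  0.00630604]
 [ 0.6731439   0.05081461 -0.73776363]
 [-0.73634156 -0.04621727 -0.67502968]] [ 0.09636777 -0.28816403  1.42482822]
top 57.51519368892718 250.4305887871646 186.93107674399704 [[-0.01583747 -0.99983243 -0.00918059]
 [-0.98461891  0.01719297 -0.17386776]
 [ 0.17399647  0.00628575 -0.98472622]] [-0.0535204   0.48598296  1.12118808]
wrist 65.70646984690485 251.72633048957726 192.46161685642215 [[ 0.30652555  0.95185802 -0.00289695]
 [ 0.92313532 -0.2965312   0.24472522]
 [ 0.23208463 -0.07768881 -0.96958815]] [-0.59853572 -0.02879514  0.39030252]
```

View pics/top0.png

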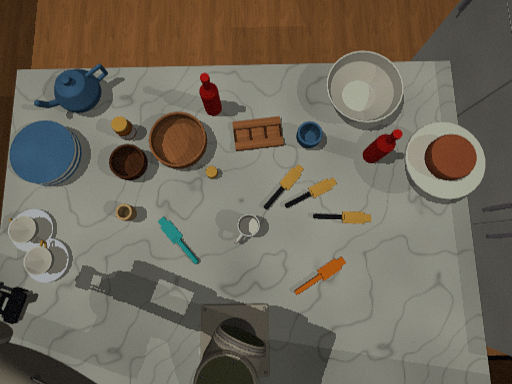

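View pics/scene0.png

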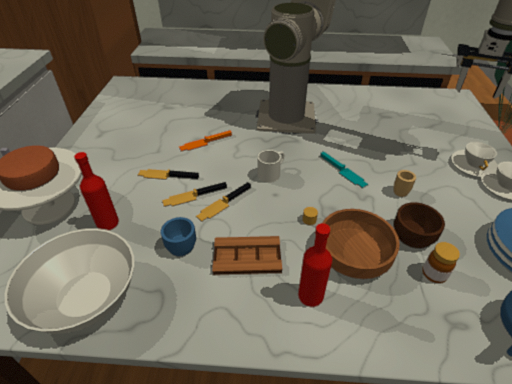

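The top view shows the rest at (259,134), bowl1 at (178,140), bowl3 at (128,162), bowl4 at (309,134) and bowl5 at (126,212). The three black-handled servers are around (285,187), (312,193) and (343,217). bowl2 is absent, since the white bowl is far too big to be it. The bystanders are the mug at (248,227), the salt box at (212,172), the jam jar at (122,125) and the bottles at (210,97) and (378,148).

```bash
cat > h.py <<'E'
import numpy as np, cv2
from scipy.spatial.transform import Rotation as Ro
from plant import robot, imaging
def cam(n):
    d=imaging.read_camera(n); d["hsv"]=cv2.cvtColor(d["frame"],cv2.COLOR_RGB2HSV)
    d["f"]=d["frame"].shape[0]/2/np.tan(np.radians(d["vertical_fov"])/2); return d
def ray(d,uv,name="top"):
    v=np.array([(uv[0]-d["cx"])/d["f"],(uv[1]-d["cy"])/d["f"],1.])
    if name=="wrist":
        r=np.hypot(v[0],v[1]); v=np.array([v[0]/r*np.sin(r),v[1]/r*np.sin(r),np.cos(r)])
    R=np.array(d["R"]); return -R.T@np.array(d["t"]), R.T@v
def onz(d,uv,z,name="top"):
    o,v=ray(d,uv,name); return (o+v*(z-o[2])/v[2])[:2]
def proj(d,X,name="top"):
    c=np.array(d["R"])@np.array(X)+d["t"]
    if name=="wrist":
        r=np.hypot(c[0],c[1]); k=np.arctan2(r,c[2])/r; return np.array([d["cx"]+d["f"]*k*c[0],d["cy"]+d["f"]*k*c[1]])
    return np.array([d["cx"]+d["f"]*c[0]/c[2],d["cy"]+d["f"]*c[1]/c[2]])
def go(p,yaw=None,s=None):
    """tool-frame row (shares) to reach TCP p, pointing down, closing line at yaw (tool y, world angle, mod pi)"""
    s=s or robot.read_state(); R=Ro.from_rotvec(s["orientation"])
    sh=R.inv().apply(np.array(p)-s["tool_pos"])/0.2
    y=R.as_matrix()[:,1]; cy=np.arctan2(y[1],y[0])
    yaw=cy if yaw is None else yaw
    d=(yaw-cy+np.pi/2)%np.pi-np.pi/2; best=[]
    for dd in (d,d-np.sign(d)*np.pi):
        yy=cy+dd; Y=np.array([np.cos(yy),np.sin(yy),0]); Z=np.array([0,0,-1.]); T=Ro.from_matrix(np.c_[np.cross(Y,Z),Y,Z])
        best.append((R.inv()*T).as_rotvec()/(np.pi/2))
    print("q",np.round(s["q"],2),"shift",np.round(sh,3),"turn",np.round(best[0],3),"alt",np.round(best[1],3))
E
python3 - <<'E'
from h import *
d=cam("top"); h=d["hsv"].astype(int); 
g=cv2.cvtColor(d["frame"],cv2.COLOR_RGB2BGR)
cv2.imwrite("pics/c1.png",cv2.resize(g[90:250,80:400],None,fx=2.5,fy=2.5,interpolation=cv2.INTER_CUBIC))
w=cv2.imread("pics/scene0.png"); cv2.imwrite("pics/c2.png",cv2.resize(w[160:290,120:340],None,fx=3.5,fy=3.5,interpolation=cv2.INTER_CUBIC))
for nm,p in dict(b1=(178,140),b3=(128,162),b4=(309,134),b5=(126,212)).items(): print(nm,onz(d,p,.04))
for nm,p in dict(rest=(259,134),mug=(248,227)).items(): print(nm,onz(d,p,.018))
for p in [(290,174),(322,187),(355,217),(275,198),(297,199),(325,216),(212,172),(178,140),(128,162),(309,134),(126,212),(259,134)]: print(p,h[p[1],p[0]])
E
```

```text
b1 [0.65272805 0.18351911]
b3 [0.5783871  0.35156842]
b4 [ 0.66565501 -0.26468732]
b5 [0.40857177 0.35051873]
rest [ 0.6762927  -0.09430801]
mug [ 0.35402223 -0.05120923]
(290, 174) [ 19 178 162]
(322, 187) [ 19 174 163]
(355, 217) [ 19 173 162]
(275, 198) [135  97  21]
(297, 199) [128  97  21]
(325, 216) [113  76  27]
(212, 172) [ 19 172 165]
(178, 140) [ 13 175 118]
(128, 162) [ 12 174  57]
(309, 134) [102 136  92]
(126, 212) [ 16 126  81]
(259, 134) [ 13 160 134]
```

View pics/c1.png

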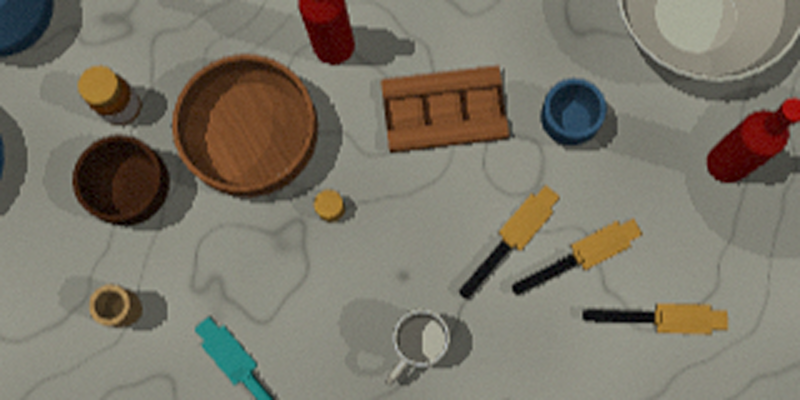

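View pics/c2.png

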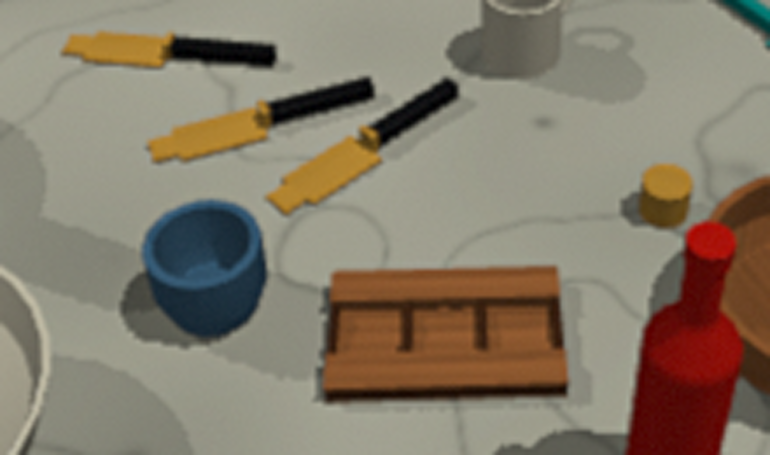

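The crops show the rest's two bars, with three openings between them. Next to its mouth are the blue bowl4 and the three servers, whose blades point away from the mug. I'll measure everything now.

```bash
cat >> h.py <<'E'
def comp(m,seed):
    m=cv2.morphologyEx(m.astype(np.uint8),cv2.MORPH_CLOSE,np.ones((3,3)));n,l,st,ce=cv2.connectedComponentsWithStats(m)
    c=[(np.hypot(*(ce[i]-seed)),i) for i in range(1,n) if st[i,4]>25]; return (l==min(c)[1])
def contour(m):
    c,_=cv2.findContours(m.astype(np.uint8),cv2.RETR_EXTERNAL,cv2.CHAIN_APPROX_NONE); return max(c,key=len)[:,0,:].astype(float)
def bowl(d,m,r,z=.068):
    from scipy.optimize import least_squares
    P=np.array([onz(d,p,z) for p in contour(m)]); C=-np.array(d["R"]).T@d["t"]; n=C[:2]
    c=P.mean(0)
    for _ in range(4):
        u=(c-n)/np.hypot(*(c-n)); Q=P[(P-c)@u>0]
        s=least_squares(lambda x:np.hypot(*(Q-x).T)-r-.0006,c,loss="soft_l1",f_scale=.002); c=s.x
    return c,np.std(s.fun)
def masks(d):
    H,S,V=[d["hsv"][:,:,i].astype(int) for i in range(3)]
    return dict(brass=(abs(H-19)<4)&(S>150)&(V>110),black=(V<45)&((H>85)|(S<90)),wood=(abs(H-13)<4)&(S>120)&(V>50),dark=(abs(H-12)<5)&(S>120)&(V<85),blue=(abs(H-103)<8)&(S>90),pale=(abs(H-17)<5)&(S>95)&(V>40))
def servers(d,nm="top"):
    M=masks(d); out=[]
    n,l,st,ce=cv2.connectedComponentsWithStats(M["brass"].astype(np.uint8))
    n2,l2,st2,ce2=cv2.connectedComponentsWithStats(M["black"].astype(np.uint8))
    for i in range(1,n):
        if st[i,4]<130: continue
        b=np.array([onz(d,p,.004) for p in np.argwhere(l==i)[:,::-1]])
        c=b.mean(0)
        for j in range(1,n2):
            if st2[j,4]<60 or st2[j,4]>700: continue
            h=np.array([onz(d,p,.014) for p in np.argwhere(l2==j)[:,::-1]]); hc=h.mean(0)
            if .06<np.hypot(*(hc-c))<.125:
                x=(c-hc)/np.hypot(*(c-hc)); pr=(h-hc)@x; pb=(b-hc)@x
                out.append((hc,np.arctan2(x[1],x[0]),pr.min(),pr.max(),pb.max(),ce2[j]))
    return out
E
python3 - <<'E'
from h import *
np.set_printoptions(precision=4,suppress=True)
d=cam("top"); M=masks(d)
print("camC",-np.array(d["R"]).T@d["t"])
for s in servers(d): print("server handle c",s[0],"yaw",round(s[1],3),"ext",np.round(s[2:5],3),s[5])
for nm,mk,sd,r in [("b1","wood",(178,140),.096),("b3","dark",(128,162),.059),("b4","blue",(309,134),.042),("b5","pale",(126,212),.027)]:
    m=comp(M[mk],sd); print(nm,m.sum(),*bowl(d,m,r))
m=comp(M["wood"],(259,134)); c=np.array([onz(d,p,.018) for p in contour(m)],np.float32); R=cv2.minAreaRect(c); print("rest",R,cv2.boxPoints(R))
S=cam("scene"); print("scene"); Ms=masks(S)
for s in servers(S): print("server handle c",s[0],"yaw",round(s[1],3),"ext",np.round(s[2:5],3),s[5])
for nm,mk,sd,r in [("b1","wood",(358,243),.096),("b3","dark",(418,226),.059),("b4","blue",(178,236),.042),("b5","pale",(404,182),.027)]:
    m=comp(Ms[mk],sd); print(nm,m.sum(),*bowl(S,m,r))
m=comp(Ms["wood"],(248,255)); c=np.array([onz(S,p,.018) for p in contour(m)],np.float32); R=cv2.minAreaRect(c); print("rest",R)
E
```

```text
camC [ 0.2826 -0.0689  1.1881]
server handle c [ 0.4512 -0.1383] yaw -0.723 ext [-0.045  0.046  0.147] [273.2931 197.8448]
server handle c [ 0.4439 -0.2201] yaw 0.222 ext [-0.016  0.017  0.118] [297.531  199.5487]
server handle c [ 0.4439 -0.2201] yaw -1.104 ext [-0.046  0.045  0.147] [297.531  199.5487]
server handle c [ 0.3859 -0.3142] yaw 0.08 ext [-0.01   0.011  0.13 ] [326.3429 216.2286]
server handle c [ 0.3859 -0.3142] yaw -1.611 ext [-0.045  0.046  0.149] [326.3429 216.2286]
b1 2469 [0.6456 0.1787] 0.001699530848594594
b3 1016 [0.5721 0.3438] 0.0021494964525440616
b4 521 [ 0.6564 -0.2595] 0.0015003638426829306
b5 266 [0.4061 0.3449] 0.0017706960062522743
rest ((0.679623007774353, -0.08931003510951996), (0.1057514026761055, 0.16639038920402527), 6.004814147949219) [[ 0.6183 -0.0121]
 [ 0.6357 -0.1776]
 [ 0.7409 -0.1665]
 [ 0.7235 -0.001 ]]
scene
server handle c [ 0.3941 -0.3117] yaw -1.666 ext [-0.047  0.048  0.148] [183.5741 174.4938]
server handle c [ 0.3941 -0.3117] yaw 0.11 ext [-0.019  0.018  0.124] [183.5741 174.4938]
server handle c [ 0.4513 -0.2136] yaw -1.152 ext [-0.044  0.044  0.146] [211.5802 188.3395]
server handle c [ 0.4513 -0.2136] yaw 0.181 ext [-0.021  0.022  0.117] [211.5802 188.3395]
server handle c [ 0.4579 -0.132 ] yaw -0.76 ext [-0.045  0.044  0.146] [238.3986 191.2609]
b1 4051 [0.6589 0.1859] 0.005613089106044847
b3 1720 [0.5863 0.3492] 0.0016749833671872356
b4 1034 [ 0.6692 -0.2569] 0.0015474741511989406
b5 426 [0.4156 0.3523] 0.0015340923639437349
rest ((0.6902360916137695, -0.08460690826177597), (0.11293184012174606, 0.16697610914707184), 5.923312664031982)
```

Emit:
{"name": "jog_arm", "arguments": {
  "rows": [
    [[-0.8, -0.88, -0.3], [0, 0, 0]],
    [[-0.8, -0.88, -0.3], [0, 0, 0]],
    [[-0.8, -0.88, -0.3], [0, 0, 0]],
    [[-0.8, -0.88, -0.3], [0, 0, 0]],
    [[-0.8, -0.88, -0.3], [0, 0, 0]]
  ],
  "hand": -1
}}

```text
t: 0.8
tool_pos: [0.2828, 0.3526, 0.2792]
orientation: [0.487, 3.103, 0.001]
force: [0.7, 0.4, 0.3]
opening: 0.0932
gripper_force: 0.0
```

Emit:
{"name": "jog_arm", "arguments": {
  "rows": [
    [[-0.88, -0.96, -0.0], [0, 0, 0]],
    [[-0.88, -0.96, -0.0], [0, 0, 0]],
    [[-0.88, -0.96, 0], [0, 0, 0]],
    [[-0.88, -0.96, 0], [0, 0, 0]],
    [[-0.88, -0.96, 0], [0, 0, 0]]
  ]
}}

```text
t: 1.3
tool_pos: [0.387, 0.1254, 0.279]
orientation: [0.487, 3.102, 0.001]
force: [2.1, 1.0, -0.4]
opening: 0.0932
gripper_force: 0.0
```

Emit:
{"name": "jog_arm", "arguments": {
  "rows": [
    [[-0.88, -0.96, -0.0], [0, 0, 0]],
    [[-0.88, -0.96, -0.0], [0, 0, 0]],
    [[-0.88, -0.96, 0], [0, 0, 0]],
    [[-0.88, -0.96, 0], [0, 0, 0]],
    [[-0.88, -0.96, 0], [0, 0, 0]]
  ]
}}

```text
t: 1.8
tool_pos: [0.4913, -0.1022, 0.2788]
orientation: [0.488, 3.103, 0.0]
force: [1.4, 0.5, 0.3]
opening: 0.0929
gripper_force: 0.0
```

Emit:
{"name": "jog_arm", "arguments": {
  "rows": [
    [[0, 0, 0], [0, 0, 0]]
  ]
}}

```text
t: 1.9
tool_pos: [0.4916, -0.105, 0.2774]
orientation: [-0.496, -3.101, 0.002]
force: [-1.2, 1.3, -0.6]
opening: 0.0932
gripper_force: 0.0
```

Run:
```python
from h import *
d=cam("wrist"); C=-np.array(d["R"]).T@d["t"]; s=robot.read_state()
print(s["t"],s["tool_pos"],C,proj(d,(.685,-.087,.018),"wrist"))
go((.5,-.15,.25),1.676)
cv2.imwrite("pics/w1.png",d["frame"][:,:,::-1])
```

```text
1.95 [ 0.49091831 -0.10245915  0.2776731 ] [ 0.42748223 -0.08381685  0.44351975] [299.40798288 274.31728478]
q [-0.31 -0.15  1.66 -0.    1.63 -1.56] shift [-0.117 -0.212  0.138] turn [ 0.    -0.001 -0.268] alt [-0.002 -0.     1.732]
```

View pics/w1.png

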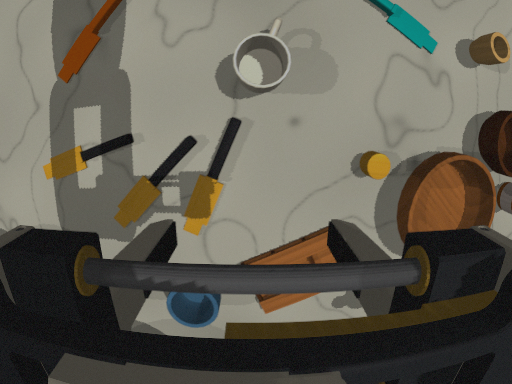

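The wrist view has the three servers clear of the gripper, with handles at (116,146), (171,162) and (228,145). The rest at about (300,265) is partly hidden behind the fingers.

```bash
sed -i 's/onz(d,p,.004)/onz(d,p,.004,nm)/; s/onz(d,p,.014)/onz(d,p,.014,nm)/; s/st2\[j,4\]>700/st2[j,4]>1500/' h.py
python3 - <<'E'
from h import *
np.set_printoptions(precision=4,suppress=True)
d=cam("wrist"); s=robot.read_state(); print(s["tool_pos"],s["orientation"])
for s in servers(d,"wrist"): print("server handle c",s[0],"yaw",round(s[1],3),"ext",np.round(s[2:5],3),s[5])
M=masks(d)
m=comp(M["wood"],(445,197)); print(m.sum(), contour(m).min(0),contour(m).max(0))
for nm,X in dict(jar=(.4,.35,.068),salt=(0,0,0)).items(): pass
m=comp(M["brass"],(376,165)); print("salt",onz(d,contour(m).mean(0),.035,"wrist"))
t=cam("top"); m=comp(masks(t)["brass"],(212,172)); print("salt top",onz(t,contour(m).mean(0),.035))
t=cam("scene"); m=comp(masks(t)["brass"],(310,213)); print("salt scene",onz(t,contour(m).mean(0),.03))
E
```

```text
[ 0.4906 -0.1008  0.278 ] [-0.4915 -3.1014 -0.0008]
server handle c [ 0.3883 -0.3124] yaw -1.612 ext [-0.048  0.052  0.15 ] [105.5838 147.5879]
server handle c [ 0.4537 -0.1364] yaw -0.669 ext [-0.046  0.047  0.147] [222.1449 148.8053]
server handle c [ 0.4459 -0.2164] yaw 0.199 ext [-0.017  0.019  0.12 ] [170.6629 161.3078]
server handle c [ 0.3883 -0.3124] yaw 0.288 ext [-0.023  0.021  0.121] [105.5838 147.5879]
server handle c [ 0.4459 -0.2164] yaw -0.996 ext [-0.047  0.048  0.125] [170.6629 161.3078]
6496 [395. 153.] [507. 245.]
salt [0.5442 0.0729]
salt top [0.717  0.3916]
salt scene [0.5439 0.0762]
```

Run:
```python
from h import *
go((.63,-.10,.25),1.676)
```

```text
q [-0.3  -0.16  1.67  0.    1.63 -1.56] shift [-0.665  0.21   0.143] turn [ 0.    -0.    -0.265] alt [-0.    -0.     1.735]
```

Emit:
{"name": "jog_arm", "arguments": {
  "rows": [
    [[-0.66, 0.21, 0.14], [0, 0, -0.265]],
    [[-0.66, 0.21, 0.14], [0, 0, -0.265]],
    [[-0.66, 0.21, 0.14], [0, 0, -0.265]],
    [[-0.66, 0.21, 0.14], [0, 0, -0.265]],
    [[-0.66, 0.21, 0.14], [0, 0, -0.265]]
  ]
}}

```text
t: 2.6
tool_pos: [0.6291, -0.0985, 0.2494]
orientation: [0.166, -3.135, -0.001]
force: [-0.1, 0.3, 0.3]
opening: 0.0929
gripper_force: 0.0
```

Emit:
{"name": "jog_arm", "arguments": {
  "rows": [
    [[0, 0, 0], [0, 0, 0]],
    [[0, 0, 0], [0, 0, 0]]
  ]
}}

```text
t: 2.8
tool_pos: [0.6291, -0.1, 0.253]
orientation: [-0.164, 3.134, -0.001]
force: [0.2, -0.3, 0.8]
opening: 0.0931
gripper_force: 0.0
```

Run:
```python
from h import *
d=cam("wrist"); s=robot.read_state()
print(s["t"],s["tool_pos"],s["orientation"],proj(d,(.685,-.087,.018),"wrist"))
g=d["frame"][:,:,::-1]; cv2.imwrite("pics/w2.png",cv2.resize(g[100:300,120:400],None,fx=2.8,fy=2.8,interpolation=cv2.INTER_CUBIC))
M=masks(d); m=comp(M["wood"]&(np.arange(384)[:,None]<215),proj(d,(.65,-.087,.018),"wrist")); c=contour(m); print(m.sum(),c.min(0),c.max(0))
P=np.array([onz(d,p,.018,"wrist") for p in c],np.float32); R=cv2.minAreaRect(P); print(R,cv2.boxPoints(R))
```

```text
2.85 [ 0.62908858 -0.10029419  0.25292182] [-1.63194418e-01  3.13429121e+00 -1.49930195e-03] [257.29009606 208.20364043]
5275 [197. 169.] [317. 214.]
((0.6616344451904297, -0.08954960107803345), (0.06507368385791779, 0.16727560758590698), 5.972931385040283) [[ 0.620571   -0.0097516 ]
 [ 0.6379775  -0.17611907]
 [ 0.7026979  -0.1693476 ]
 [ 0.6852914  -0.00298013]]
```

View pics/w2.png

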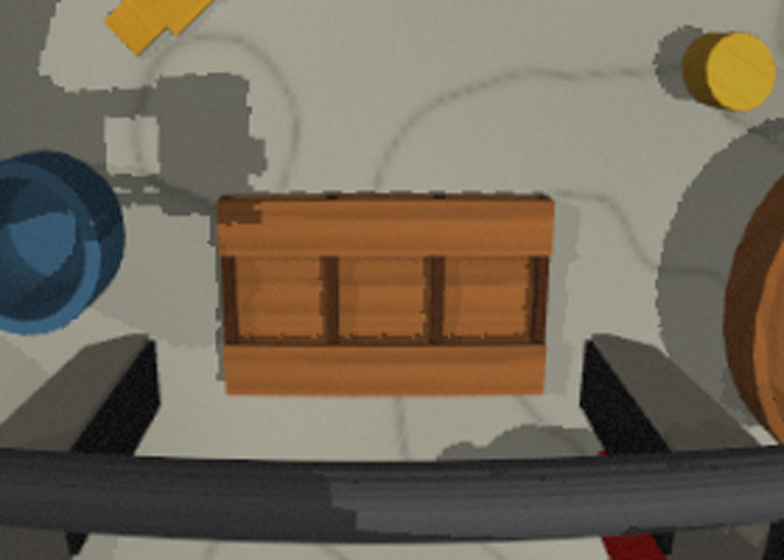

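The wrist crop shows the rest's mouth on the robot side (upper edge, with divider marks). The front edge midpoint comes out near (0.629,-0.092), with yaw 0.104. I'll start with the right-hand server, C.

Emit:
{"name": "jog_arm", "arguments": {
  "rows": [
    [[0.8, -0.5, 0], [0, 0, 0.47]],
    [[0.8, -0.5, 0], [0, 0, 0.47]],
    [[0.8, -0.5, 0], [0, 0, 0.47]],
    [[0.8, -0.5, 0], [0, 0, 0.47]],
    [[0.8, -0.5, 0], [0, 0, 0.47]]
  ],
  "hand": 0
}}

```text
t: 3.35
tool_pos: [0.4773, -0.2194, 0.2523]
orientation: [0.995, 2.978, -0.003]
force: [0.8, 0.8, 0.4]
opening: 0.0576
gripper_force: 0.0
```

Run:
```python
from h import *
go((.389,-.3125,.15),-.05)
```

```text
q [-0.53 -0.09  1.65 -0.    1.58 -1.45] shift [ 0.075 -0.637  0.512] turn [0.    0.002 0.621] alt [-0.002  0.    -1.379]
```

Emit:
{"name": "jog_arm", "arguments": {
  "rows": [
    [[0.075, -0.635, 0.5], [0, 0, 0.47]],
    [[0.075, -0.635, 0.5], [0, 0, 0.47]],
    [[0.075, -0.635, 0.5], [0, 0, 0.47]],
    [[0.075, -0.635, 0.5], [0, 0, 0.47]],
    [[0.075, -0.635, 0.5], [0, 0, 0.47]]
  ]
}}

```text
t: 3.85
tool_pos: [0.3907, -0.3106, 0.1495]
orientation: [-2.001, -2.42, 0.001]
force: [0.0, 0.3, 0.3]
opening: 0.0466
gripper_force: 0.0
```

Emit:
{"name": "jog_arm", "arguments": {
  "rows": [
    [[0, 0, 0], [0, 0, 0.15]],
    [[0, 0, 0], [0, 0, 0.15]],
    [[0, 0, 0], [0, 0, 0.15]],
    [[0, 0, 0], [0, 0, 0.15]]
  ]
}}

```text
t: 4.25
tool_pos: [0.3933, -0.3102, 0.1515]
orientation: [2.258, 2.182, 0.0]
force: [0.6, -0.8, 0.6]
opening: 0.0466
gripper_force: 0.0
```

Run:
```python
from h import *
go((.389,-.3125,.004),-.05)
d=cam("wrist"); print([ (np.round(s[0],4),round(s[1],3),s[2:5]) for s in servers(d,"wrist")])
cv2.imwrite("pics/w3.png",d["frame"][:,:,::-1])
```

```text
q [-0.77 -0.1   1.84 -0.    1.4  -0.74] shift [-0.011 -0.022  0.738] turn [0.001 0.001 0.01 ] alt [-1.00e-03  1.00e-03 -1.99e+00]
[(array([ 0.4578, -0.1435]), np.float64(-0.706), (np.float64(-0.05020072762551588), np.float64(0.03944167643637352), np.float64(0.1403995467526257))), (array([ 0.4458, -0.2188]), np.float64(0.232), (np.float64(-0.01743608733195817), np.float64(0.017946964447995026), np.float64(0.12148480868273095))), (array([ 0.4458, -0.2188]), np.float64(-1.104), (np.float64(-0.04692121675026895), np.float64(0.04672762327467093), np.float64(0.14732452339166044))), (array([ 0.3884, -0.3146]), np.float64(0.118), (np.float64(-0.014964782225674612), np.float64(0.01363034573787579), np.float64(0.12949166561789838))), (array([ 0.4427, -0.388 ]), np.float64(1.082), (np.float64(-0.0222333273370592), np.float64(0.025392484966779493), np.float64(0.13593101772857297))), (array([ 0.3884, -0.3146]), np.float64(-1.617), (np.float64(-0.04580363675106151), np.float64(0.048977357419552295), np.float64(0.09429005260844686)))]
```

View pics/w3.png

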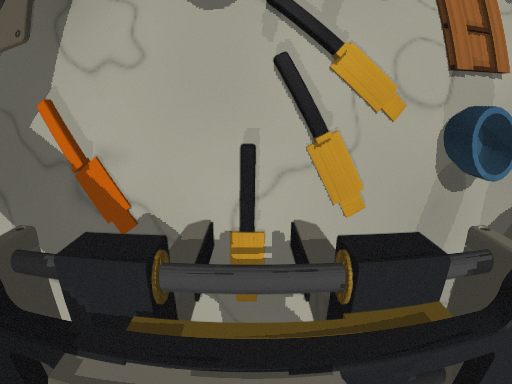

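The handle hangs straight between the fingers at (247,190), with the blade under the bar. I'll descend and grip it.

Emit:
{"name": "jog_arm", "arguments": {
  "rows": [
    [[0, -0.02, 0.3], [0, 0, 0]],
    [[0, -0.02, 0.5], [0, 0, 0]],
    [[0, -0.02, 0.65], [0, 0, 0]],
    [[0, -0.02, 0.73], [0, 0, 0]],
    [[0, -0.02, 0.73], [0, 0, 0]]
  ]
}}

```text
t: 4.8
tool_pos: [0.3883, -0.3089, 0.0027]
orientation: [-2.258, -2.18, 0.0]
force: [-0.0, 0.6, -0.7]
opening: 0.0464
gripper_force: 0.0
```

Emit:
{"name": "jog_arm", "arguments": {
  "rows": [
    [[0, 0, 0], [0, 0, 0]],
    [[0, 0, 0], [0, 0, 0]],
    [[0, 0, 0], [0, 0, 0]],
    [[0, 0, 0], [0, 0, 0]],
    [[0, 0, 0], [0, 0, 0]]
  ],
  "hand": 1,
  "squeeze": 30
}}

```text
t: 5.3
tool_pos: [0.3896, -0.3102, 0.0053]
orientation: [2.261, 2.18, -0.0]
force: [-0.1, 0.2, 4.7]
opening: 0.0159
gripper_force: 29.9
```

Emit:
{"name": "jog_arm", "arguments": {
  "rows": [
    [[0, 0, -0.1], [0, 0, 0]],
    [[0, 0, -0.2], [0, 0, 0]],
    [[0, 0, -0.35], [0, 0, 0]],
    [[0, 0, -0.5], [0, 0, 0]],
    [[0, 0, -0.5], [0, 0, 0]]
  ]
}}

```text
t: 5.8
tool_pos: [0.3917, -0.3121, 0.1095]
orientation: [2.256, 2.175, 0.0]
force: [0.4, -1.3, -0.5]
opening: 0.0157
gripper_force: 29.9
```

Run:
```python
from h import *
print(robot.read_state()["opening"])
go((.545,-.155,.10),1.675)
```

```text
0.01568356559110426
q [-0.78 -0.07  1.89  0.    1.31 -0.74] shift [0.814 0.737 0.047] turn [0.005 0.    0.91 ] alt [-0.     0.006 -1.09 ]
```

Emit:
{"name": "jog_arm", "arguments": {
  "rows": [
    [[0, 0, 0], [0, 0, -0.47]],
    [[0, 0, 0], [0, 0, -0.47]],
    [[0, 0, 0], [0, 0, -0.47]],
    [[0, 0, 0], [0, 0, -0.47]],
    [[0, 0, 0], [0, 0, -0.47]]
  ]
}}

```text
t: 6.3
tool_pos: [0.3888, -0.3094, 0.1034]
orientation: [-1.314, -2.852, -0.001]
force: [0.7, 1.0, -1.2]
opening: 0.016
gripper_force: 29.9
```

Emit:
{"name": "jog_arm", "arguments": {
  "rows": [
    [[0, 0, 0], [0, 0, -0.47]],
    [[0, 0, 0], [0, 0, -0.47]],
    [[0, 0, 0], [0, 0, -0.47]],
    [[0, 0, 0], [0, 0, -0.47]],
    [[0, 0, 0], [0, 0, -0.47]]
  ]
}}

```text
t: 6.8
tool_pos: [0.3888, -0.3094, 0.1034]
orientation: [-0.196, -3.134, -0.002]
force: [0.2, -0.8, -0.7]
opening: 0.0159
gripper_force: 29.9
```

Emit:
{"name": "jog_arm", "arguments": {
  "rows": [
    [[0, 0, 0], [0, 0, -0.15]],
    [[0, 0, 0], [0, 0, -0.15]],
    [[0, 0, 0], [0, 0, -0.15]]
  ]
}}

```text
t: 7.1
tool_pos: [0.3888, -0.3094, 0.1035]
orientation: [0.166, -3.136, -0.002]
force: [-0.4, -0.0, -0.4]
opening: 0.0158
gripper_force: 29.9
```

Run:
```python
from h import *
go((.47,-.163,.10),1.675)
d=cam("wrist");print([ (np.round(s[0],4),round(s[1],3),s[2:5],s[5]) for s in servers(d,"wrist")])
cv2.imwrite("pics/w4.png",d["frame"][:,:,::-1])
```

```text
q [-0.78 -0.06  1.9  -0.    1.31 -2.45] shift [-0.481  0.685  0.018] turn [ 0.001 -0.001  0.001] alt [ 1.000e-03  1.000e-03 -1.999e+00]
[(array([ 0.5062, -0.2092]), np.float64(-1.303), (np.float64(-0.07097075635874267), np.float64(0.05716019526468469), np.float64(0.11474748170108141)), array([331.83496503, 309.66853147]))]
```

View pics/w4.png

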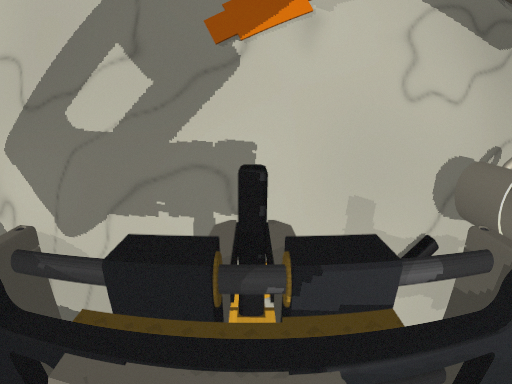

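The server hangs straight in the grip, with its butt at (252,170). The corridors to slots 1 and 2 still have other servers lying in them, so this one goes to slot3.

Run:
```python
from h import *
go((.455,-.0559,.07),1.675)
```

```text
q [-0.78 -0.06  1.9  -0.    1.31 -2.45] shift [-0.459  1.227  0.169] turn [ 0.001 -0.001 -0.001] alt [-1.000e-03 -1.000e-03  1.999e+00]
```

Emit:
{"name": "jog_arm", "arguments": {
  "rows": [
    [[-0.25, 0.95, 0], [0, 0, 0]],
    [[-0.25, 0.95, 0], [0, 0, 0]],
    [[-0.25, 0.95, 0], [0, 0, 0]],
    [[-0.25, 0.95, 0], [0, 0, 0]],
    [[-0.25, 0.95, 0], [0, 0, 0]]
  ]
}}

```text
t: 7.65
tool_pos: [0.4194, -0.1108, 0.104]
orientation: [0.168, -3.137, -0.003]
force: [0.1, -0.5, -0.4]
opening: 0.0154
gripper_force: 29.9
```

Emit:
{"name": "jog_arm", "arguments": {
  "rows": [
    [[-0.21, 0.277, 0.3], [0, 0, 0]],
    [[-0.21, 0.277, 0.3], [0, 0, 0]],
    [[-0.21, 0.277, 0.3], [0, 0, 0]],
    [[-0.21, 0.277, 0.3], [0, 0, 0]]
  ]
}}

```text
t: 8.05
tool_pos: [0.4543, -0.0563, 0.0436]
orientation: [0.164, -3.135, -0.0]
force: [0.2, -0.4, -1.2]
opening: 0.0157
gripper_force: 29.9
```

Run:
```python
from h import *
go((.455,-.0559,.0107),1.675)
d=cam("wrist"); print("salt",onz(d,comp(masks(d)["brass"],(420,100)).nonzero()[0][:2],.03,"wrist"), proj(d,(.544,.074,.035),"wrist"))
t=cam("top"); g=t["frame"][:,:,::-1]; cv2.imwrite("pics/t2.png",cv2.resize(g[100:260,180:380],None,fx=4,fy=3.75*4/3.75,interpolation=cv2.INTER_CUBIC)[:600])
```

```text
q [-0.23 -0.09  2.05 -0.    1.19 -1.91] shift [-0.004  0.001  0.164] turn [ 0.    -0.002  0.   ] alt [ 0.003  0.    -2.   ]
salt [0.52578387 0.00186725] [394.28158017 337.74988745]
```

View pics/t2.png

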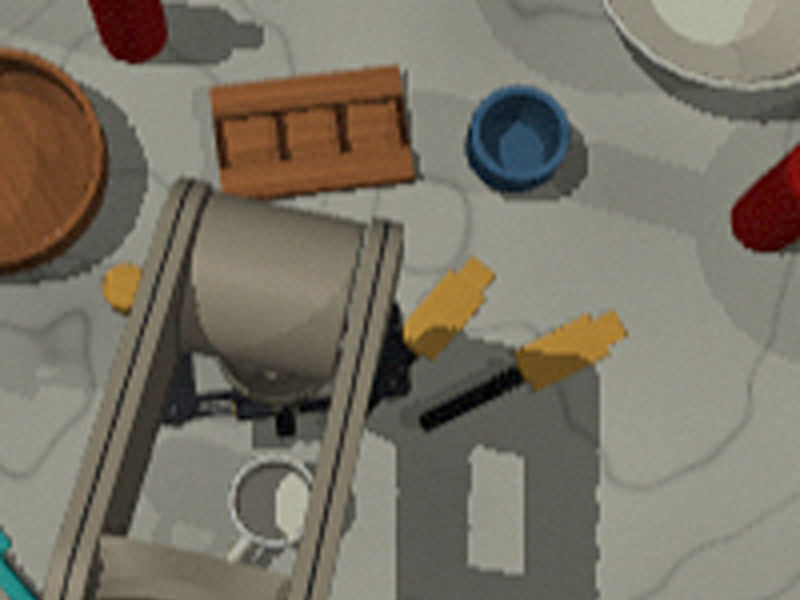

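The top view shows the arm hiding the held server. The corridor beside A, whose blade is at (450,310), is clear. I'll lower and insert in stages, watching the force.

Emit:
{"name": "jog_arm", "arguments": {
  "rows": [
    [[0, 0, 0.16], [0, 0, 0]],
    [[0, 0, 0.16], [0, 0, 0]],
    [[0, 0, 0.16], [0, 0, 0]]
  ]
}}

```text
t: 8.45
tool_pos: [0.455, -0.0571, 0.0133]
orientation: [0.161, -3.137, 0.0]
force: [0.2, -0.6, -0.9]
opening: 0.0159
gripper_force: 29.9
```

Emit:
{"name": "jog_arm", "arguments": {
  "rows": [
    [[-0.06, 0, 0], [0, 0, 0]],
    [[-0.12, 0, 0], [0, 0, 0]],
    [[-0.18, 0, 0], [0, 0, 0]],
    [[-0.24, 0, 0], [0, 0, 0]]
  ]
}}

```text
t: 8.85
tool_pos: [0.5047, -0.0521, 0.0149]
orientation: [-0.162, 3.135, -0.001]
force: [-1.0, -0.5, -1.1]
opening: 0.0156
gripper_force: 29.9
```

Run:
```python
from h import *
go((.5700,-.0439,.0107),1.675)
t=cam("scene"); g=t["frame"][:,:,::-1]; cv2.imwrite("pics/s2.png",cv2.resize(g[130:290,160:360],None,fx=4,fy=4,interpolation=cv2.INTER_CUBIC)[:600])
```

```text
q [-0.2   0.08  1.93 -0.    1.12 -1.88] shift [-0.329  0.007  0.022] turn [-0.001  0.002 -0.   ] alt [3.e-03 1.e-03 2.e+00]
```

View pics/s2.png

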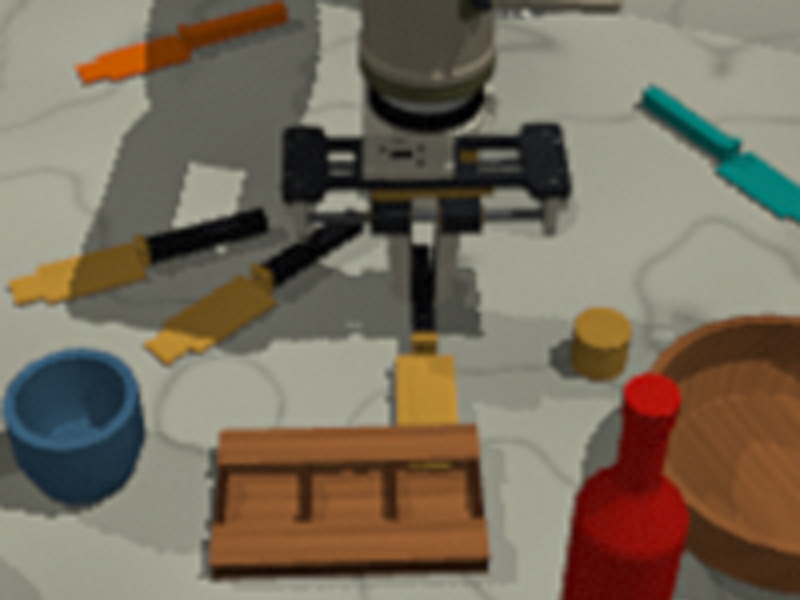

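The blade tip already shows inside slot 3 at (430,465) with no force. I'll push on to the stop.

Emit:
{"name": "jog_arm", "arguments": {
  "rows": [
    [[-0.08, 0.007, 0.01], [0, 0, 0]],
    [[-0.16, 0.007, 0.012], [0, 0, 0]],
    [[-0.24, 0.007, 0.012], [0, 0, 0]],
    [[-0.29, 0.007, 0.012], [0, 0, 0]]
  ]
}}

```text
t: 9.3
tool_pos: [0.5624, -0.0444, 0.0121]
orientation: [-0.163, 3.135, -0.001]
force: [0.7, -0.3, -1.0]
opening: 0.0159
gripper_force: 29.9
```

Emit:
{"name": "jog_arm", "arguments": {
  "rows": [
    [[-0.015, 0, 0], [0, 0, 0]],
    [[-0.03, 0, 0], [0, 0, 0]],
    [[-0.03, 0, 0], [0, 0, 0]]
  ]
}}

```text
t: 9.6
tool_pos: [0.5664, -0.0433, 0.0105]
orientation: [0.164, -3.137, 0.0]
force: [-0.1, -0.6, -0.6]
opening: 0.0155
gripper_force: 29.9
```

Run:
```python
from h import *
go((.5700,-.0439,.0107),1.675)
t=cam("scene"); print(masks(t)["brass"][225:250,255:275].any(1).astype(int))
t=cam("scene"); g=t["frame"][:,:,::-1]; cv2.imwrite("pics/s3.png",cv2.resize(g[190:290,210:310],None,fx=4,fy=4,interpolation=cv2.INTER_CUBIC))
```

```text
q [-0.17  0.24  1.76 -0.    1.14 -1.84] shift [-0.018 -0.005 -0.001] turn [-0. -0.  0.] alt [ 0. -0. -2.]
[0 0 0 0 0 0 0 1 1 0 0 0 0 0 0 0 0 0 0 0 0 1 1 1 1]
```

View pics/s3.png

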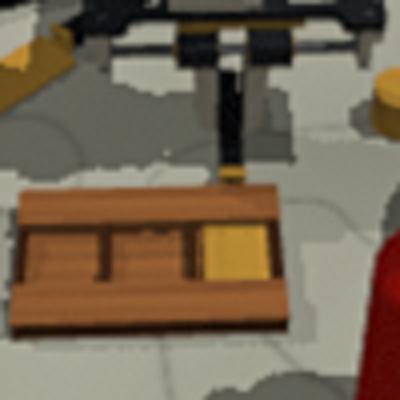

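The blade fills slot 3 and the shoulder is almost at the bar. I'll push a few more millimetres to contact, lower and release.

Emit:
{"name": "jog_arm", "arguments": {
  "rows": [
    [[-0.01, 0, 0], [0, 0, 0]],
    [[-0.02, 0, 0], [0, 0, 0]],
    [[-0.03, 0, 0], [0, 0, 0]],
    [[-0.03, 0, 0], [0, 0, 0]]
  ]
}}

```text
t: 10.1
tool_pos: [0.5695, -0.043, 0.009]
orientation: [0.164, -3.131, 0.0]
force: [-11.3, -3.6, 4.0]
opening: 0.0157
gripper_force: 30.0
```

Emit:
{"name": "jog_arm", "arguments": {
  "rows": [
    [[-0.01, 0, 0.0], [0, 0, 0]],
    [[-0.01, 0, 0], [0, 0, 0]],
    [[-0.01, 0, 0.01], [0, 0, 0]]
  ]
}}

```text
t: 10.4
tool_pos: [0.5707, -0.0428, 0.0068]
orientation: [0.163, -3.129, -0.0]
force: [-15.7, -1.5, 12.7]
opening: 0.0155
gripper_force: 30.0
```

Run:
```python
from h import *
go((.5700,-.0439,.0107),1.675)
```

```text
q [-0.16  0.27  1.74 -0.    1.14 -1.84] shift [ 0.004 -0.005 -0.019] turn [ 0.    -0.005  0.   ] alt [ 0.008  0.    -2.   ]
```

Emit:
{"name": "jog_arm", "arguments": {
  "rows": [
    [[0, 0, 0], [0, 0, 0]],
    [[0, 0, 0], [0, 0, 0]],
    [[0, 0, 0], [0, 0, 0]],
    [[0, 0, -0.1], [0, 0, 0]],
    [[0, 0, -0.3], [0, 0, 0]]
  ],
  "hand": 0.3
}}

```text
t: 10.9
tool_pos: [0.5717, -0.0418, 0.0654]
orientation: [0.164, -3.131, -0.002]
force: [0.2, 0.6, -0.2]
opening: 0.0323
gripper_force: 0.0
```

Emit:
{"name": "jog_arm", "arguments": {
  "rows": [
    [[0.5, 0, -0.6], [0, 0, 0]],
    [[0.5, 0, -0.6], [0, 0, 0]],
    [[0.5, 0, -0.6], [0, 0, 0]],
    [[0.5, 0, -0.6], [0, 0, 0]],
    [[0.5, 0, -0.6], [0, 0, 0]]
  ]
}}

```text
t: 11.4
tool_pos: [0.4762, -0.0531, 0.1908]
orientation: [-0.163, 3.132, -0.002]
force: [0.1, -0.4, -0.2]
opening: 0.0324
gripper_force: 0.0
```

Run:
```python
from h import *
for n in ("scene","wrist"):
  d=cam(n); print(n)
  for s in servers(d,n): print(np.round(s[0],4),round(s[1],3),np.round(s[2:5],3),s[5])
go((.454,-.137,.15),.86)
```

```text
scene
[ 0.4518 -0.2147] 0.169 [-0.022  0.026  0.117] [211.18390805 188.43103448]
[ 0.4592 -0.1324] -0.749 [-0.047  0.046  0.145] [238.2  191.54]
[ 0.5707 -0.0413] 0.107 [-0.041  0.037  0.122] [266.78301887 220.8490566 ]
wrist
[ 0.4452 -0.2153] -1.112 [-0.047  0.051  0.15 ] [122.92704826 139.97530864]
[ 0.4452 -0.2153] 0.195 [-0.018  0.019  0.122] [122.92704826 139.97530864]
[ 0.4532 -0.1358] -0.729 [-0.046  0.049  0.148] [184.03225806 151.19941349]
q [-0.22 -0.19  1.86  0.    1.47 -1.89] shift [ 0.149 -0.408  0.188] turn [ 0.    -0.     0.519] alt [ 0.     0.    -1.481]
```

Run:
```python
from h import *
go((.4425,-.126,.10),.84)
```

```text
q [-0.22 -0.19  1.86  0.    1.47 -1.89] shift [ 0.201 -0.348  0.438] turn [ 0.    -0.     0.532] alt [ 0.     0.    -1.468]
```

Emit:
{"name": "jog_arm", "arguments": {
  "rows": [
    [[0.2, -0.35, 0.2], [0, 0, 0.47]],
    [[0.2, -0.35, 0.3], [0, 0, 0.47]],
    [[0.2, -0.35, 0.43], [0, 0, 0.47]],
    [[0.2, -0.35, 0.43], [0, 0, 0.47]],
    [[0.2, -0.35, 0.43], [0, 0, 0.47]]
  ]
}}

```text
t: 12.0
tool_pos: [0.4405, -0.1259, 0.0984]
orientation: [-0.987, -2.975, -0.001]
force: [-0.1, -0.0, -0.6]
opening: 0.0327
gripper_force: 0.0
```

Emit:
{"name": "jog_arm", "arguments": {
  "rows": [
    [[0, 0, 0], [0, 0, 0.06]],
    [[0, 0, 0], [0, 0, 0.06]],
    [[0, 0, 0], [0, 0, 0.06]]
  ]
}}

```text
t: 12.3
tool_pos: [0.442, -0.1262, 0.1007]
orientation: [-1.113, -2.935, -0.0]
force: [-0.4, -1.0, -0.1]
opening: 0.0325
gripper_force: 0.0
```

Run:
```python
from h import *
go((.4425,-.126,.004),.84)
```

```text
q [-0.39 -0.16  2.    0.    1.31 -1.24] shift [-0.003  0.003  0.483] turn [-0.001 -0.002  0.004] alt [ 3.000e-03 -1.000e-03 -1.996e+00]
```

Emit:
{"name": "jog_arm", "arguments": {
  "rows": [
    [[0, 0, 0.2], [0, 0, 0]],
    [[0, 0, 0.35], [0, 0, 0]],
    [[0, 0, 0.48], [0, 0, 0]],
    [[0, 0, 0.48], [0, 0, 0]]
  ]
}}

```text
t: 12.7
tool_pos: [0.4396, -0.1253, 0.0025]
orientation: [-1.113, -2.931, -0.0]
force: [0.1, -0.6, -0.5]
opening: 0.0324
gripper_force: 0.0
```

Emit:
{"name": "jog_arm", "arguments": {
  "rows": [
    [[0, 0, 0], [0, 0, 0]],
    [[0, 0, 0], [0, 0, 0]],
    [[0, 0, 0], [0, 0, 0]],
    [[0, 0, 0], [0, 0, 0]]
  ],
  "hand": 1
}}

```text
t: 13.1
tool_pos: [0.4438, -0.1271, 0.0078]
orientation: [1.117, 2.933, -0.0]
force: [-1.2, 0.2, 6.2]
opening: 0.0156
gripper_force: 30.0
```

Emit:
{"name": "jog_arm", "arguments": {
  "rows": [
    [[0, 0, -0.15], [0, 0, 0]],
    [[0, 0, -0.3], [0, 0, 0]],
    [[0, 0, -0.3], [0, 0, -0.1]],
    [[0, 0, -0.3], [0, 0, -0.2]],
    [[0, 0, -0.3], [0, 0, -0.29]]
  ]
}}

```text
t: 13.6
tool_pos: [0.4428, -0.1267, 0.067]
orientation: [0.425, 3.111, -0.001]
force: [0.7, 0.6, -1.8]
opening: 0.0156
gripper_force: 30.0
```

Emit:
{"name": "jog_arm", "arguments": {
  "rows": [
    [[0, 0, 0], [0, 0, -0.24]],
    [[0, 0, 0], [0, 0, -0.24]],
    [[0, 0, 0], [0, 0, -0.24]],
    [[0, 0, 0], [0, 0, -0.24]]
  ]
}}

```text
t: 14.0
tool_pos: [0.4426, -0.1266, 0.0666]
orientation: [-0.157, 3.137, -0.0]
force: [1.2, -0.6, -2.3]
opening: 0.0153
gripper_force: 30.0
```

Run:
```python
from h import *
u=np.array([.9946,.1038]); p=np.array([.629,-.092])-u*(.065+.095+.02); print(p)
go((*p,.0107),1.675)
```

```text
[ 0.449972 -0.110684]
q [-0.39 -0.12  2.03 -0.    1.23 -2.06] shift [-0.045  0.076  0.279] turn [-0.     0.    -0.003] alt [0.    0.    1.997]
```

Emit:
{"name": "jog_arm", "arguments": {
  "rows": [
    [[-0.045, 0.078, 0.1], [0, 0, 0]],
    [[-0.045, 0.078, 0.2], [0, 0, 0]],
    [[-0.045, 0.078, 0.275], [0, 0, 0]],
    [[-0.045, 0.078, 0.275], [0, 0, 0]]
  ]
}}

```text
t: 14.4
tool_pos: [0.4482, -0.1094, 0.0093]
orientation: [0.152, -3.134, -0.002]
force: [-1.1, 0.1, -0.0]
opening: 0.0161
gripper_force: 30.0
```

Emit:
{"name": "jog_arm", "arguments": {
  "rows": [
    [[-0.06, 0, 0], [0, 0, 0]],
    [[-0.12, 0, 0], [0, 0, 0]],
    [[-0.18, 0, 0], [0, 0, 0]],
    [[-0.24, 0, 0], [0, 0, 0]],
    [[-0.24, 0, 0], [0, 0, 0]]
  ]
}}

```text
t: 14.9
tool_pos: [0.4895, -0.1048, 0.0079]
orientation: [0.152, -3.12, -0.005]
force: [-25.2, -3.0, 1.7]
opening: 0.0158
gripper_force: 30.0
```

Run:
```python
from h import *
u=np.array([.9946,.1038]); p=np.array([.629,-.092])-u*(.065); print(p)
go((*p,.0105),1.675)
t=cam("scene"); g=t["frame"][:,:,::-1]; cv2.imwrite("pics/s4.png",cv2.resize(g[190:290,200:320],None,fx=4,fy=4,interpolation=cv2.INTER_CUBIC))
```

```text
[ 0.564351 -0.098747]
q [-0.31  0.1   1.93 -0.    1.13 -1.98] shift [-0.375 -0.006 -0.02 ] turn [ 0.002 -0.012 -0.004] alt [-0.018 -0.004  1.996]
```

View pics/s4.png

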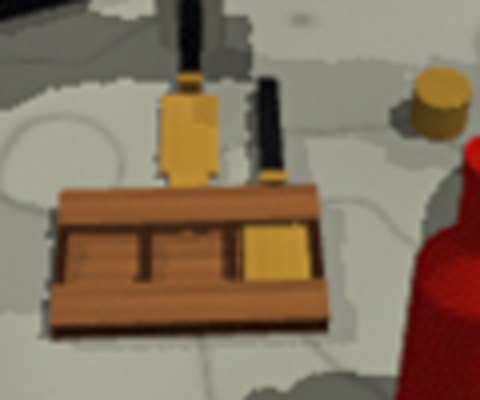

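The blade tip stopped against the front lip, at about (188,185), with force -25 N. It is too low, so I'll back off, raise it about 4 mm and retry.

Emit:
{"name": "jog_arm", "arguments": {
  "rows": [
    [[0.08, 0, 0], [0, 0, 0]],
    [[0.08, 0, -0.02], [0, 0, 0]],
    [[0.08, 0, -0.02], [0, 0, 0]],
    [[0.08, 0, -0.02], [0, 0, 0]]
  ]
}}

```text
t: 15.35
tool_pos: [0.4835, -0.1074, 0.0167]
orientation: [-0.154, 3.135, -0.002]
force: [-0.2, -0.4, -1.2]
opening: 0.0156
gripper_force: 30.0
```

Emit:
{"name": "jog_arm", "arguments": {
  "rows": [
    [[0, 0, 0], [0, 0, 0]]
  ]
}}

```text
t: 15.45
tool_pos: [0.4829, -0.1072, 0.016]
orientation: [-0.155, 3.136, -0.001]
force: [1.2, 0.1, -1.4]
opening: 0.0154
gripper_force: 30.0
```

Emit:
{"name": "jog_arm", "arguments": {
  "rows": [
    [[-0.06, 0, 0], [0, 0, 0]],
    [[-0.12, 0, 0], [0, 0, 0]],
    [[-0.15, 0, 0], [0, 0, 0]],
    [[-0.15, 0, 0], [0, 0, 0]]
  ]
}}

```text
t: 15.85
tool_pos: [0.5029, -0.1033, 0.0105]
orientation: [0.155, -3.119, -0.005]
force: [-25.3, -4.7, 0.5]
opening: 0.0158
gripper_force: 30.0
```

Run:
```python
from h import *
u=np.array([.9946,.1038]); p=np.array([.629,-.092])-u*(.065); print(p)
go((*p,.0125),1.675)
```

```text
[ 0.564351 -0.098747]
q [-0.3   0.13  1.89 -0.    1.14 -1.97] shift [-0.308 -0.008 -0.016] turn [ 0.003 -0.012 -0.003] alt [-0.019 -0.004  1.997]
```

```bash
cat >> h.py <<'E'
U=np.array([.9946,.1038]);N=np.array([-.1038,.9946]);MID=np.array([.629,-.092])
def blades(z=.012,nm="scene"):
    d=cam(nm); n,l,st,ce=cv2.connectedComponentsWithStats(masks(d)["brass"].astype(np.uint8))
    for i in range(1,n):
        if st[i,4]<8: continue
        q=np.array([onz(d,p,z,nm)-MID for p in np.argwhere(l==i)[:,::-1]]); a=q@U; b=q@N
        if -.25<a.mean()<.11 and abs(b.mean())<.1: print(st[i,4],"along",np.round([a.min(),a.max()],4),"lat",np.round([b.min(),b.max(),np.median(b)],4))
    dk=masks(d)["black"]; n,l,st,ce=cv2.connectedComponentsWithStats(dk.astype(np.uint8))
E
python3 - <<'E'
from h import *
blades()
E
```

```text
316 along [-0.0898 -0.0015] lat [-0.0168  0.0194  0.0021]
12 along [-0.0107 -0.0068] lat [0.0496 0.063  0.0563]
228 along [0.0328 0.0748] lat [0.0362 0.0769 0.0564]
```

Run:
```python
from h import *
d=cam("scene"); M=masks(d); n,l,st,ce=cv2.connectedComponentsWithStats(M["brass"].astype(np.uint8))
for i in range(1,n):
    if st[i,4]<150: continue
    q=np.array([onz(d,p,.010,"scene")-MID for p in np.argwhere(l==i)[:,::-1]]); a=q@U; b=q@N
    if not(-.25<a.mean()<.11 and abs(b.mean())<.1): continue
    print(st[i,4])
    for lo in np.arange(-.09,.08,.006):
        k=(a>=lo)&(a<lo+.006)
        if k.sum()>3: print(round(lo,3),k.sum(),np.round([b[k].min(),b[k].max(),(b[k].min()+b[k].max())/2],4))
m=comp(M["wood"],(248,255)); q=np.array([onz(d,p,.018,"scene")-MID for p in np.argwhere(m)[:,::-1]]); a=q@U; b=q@N
for lo in np.arange(-.01,.12,.01):
    k=(a>=lo)&(a<lo+.01)
    if k.sum()>3: print("rest",round(lo,3),k.sum(),np.round([b[k].min(),b[k].max(),(b[k].min()+b[k].max())/2],4))
```

```text
317
-0.09 16 [-0.0142  0.0195  0.0026]
-0.084 23 [-0.0142  0.0194  0.0026]
-0.078 22 [-0.0169  0.0192  0.0012]
-0.072 19 [-0.0169  0.0192  0.0011]
-0.066 28 [-0.0168  0.019   0.0011]
-0.06 14 [-0.0168  0.0189  0.001 ]
-0.054 28 [-0.0168  0.0188  0.001 ]
-0.048 26 [-0.0167  0.0186  0.001 ]
-0.042 16 [-0.0167  0.0186  0.0009]
-0.036 28 [-0.0167  0.0184  0.0009]
-0.03 26 [-0.0166  0.0183  0.0008]
-0.024 16 [-0.0166  0.0182  0.0008]
-0.018 20 [-0.0112  0.0128  0.0008]
-0.012 19 [-0.0112  0.0126  0.0007]
-0.006 9 [-0.0112  0.0099 -0.0006]
229
0.03 30 [0.0376 0.076  0.0568]
0.036 32 [0.0373 0.0758 0.0566]
0.042 27 [0.0371 0.0754 0.0563]
0.048 28 [0.0369 0.0752 0.056 ]
0.054 30 [0.0367 0.0773 0.057 ]
0.06 32 [0.0364 0.0769 0.0566]
0.066 33 [0.0363 0.0764 0.0564]
0.072 17 [0.0362 0.076  0.0561]
rest 0.0 101 [-0.0809  0.083   0.001 ]
rest 0.01 192 [-0.0807  0.0825  0.0009]
rest 0.02 199 [-0.0825  0.0843  0.0009]
rest 0.03 181 [-0.0821  0.0836  0.0008]
rest 0.04 152 [-0.079   0.0829  0.002 ]
rest 0.05 157 [-0.0783  0.0822  0.002 ]
rest 0.06 157 [-0.0802  0.0816  0.0007]
rest 0.07 164 [-0.0797  0.0831  0.0017]
rest 0.08 226 [-0.0816  0.0825  0.0004]
rest 0.09 240 [-0.0831  0.0842  0.0006]
rest 0.1 236 [-0.0824  0.0836  0.0006]
rest 0.11 82 [-0.0703  0.0803  0.005 ]
```

The blade is centred but its tip sits at the mouth, and the server has slid back about 33 mm in the grip. The first try hit the lower lip and the second hit the bar. I'll take the height in between, with a firmer grip.

Emit:
{"name": "jog_arm", "arguments": {
  "rows": [
    [[0.1, 0, 0], [0, 0, 0]],
    [[0.1, 0, 0.015], [0, 0, 0]],
    [[0.1, 0, 0.015], [0, 0, 0]],
    [[0.1, 0, 0.015], [0, 0, 0]]
  ],
  "squeeze": 50
}}

```text
t: 16.35
tool_pos: [0.4929, -0.1061, 0.0128]
orientation: [-0.155, 3.136, -0.001]
force: [-0.3, 0.7, -0.6]
opening: 0.0157
gripper_force: 49.9
```

Emit:
{"name": "jog_arm", "arguments": {
  "rows": [
    [[0, 0, 0], [0, 0, 0]]
  ]
}}

```text
t: 16.45
tool_pos: [0.4928, -0.1061, 0.0128]
orientation: [-0.156, 3.136, -0.001]
force: [-0.2, 1.1, -1.0]
opening: 0.0156
gripper_force: 49.9
```

Emit:
{"name": "jog_arm", "arguments": {
  "rows": [
    [[-0.03, 0, 0], [0, 0, 0]],
    [[-0.06, 0, 0], [0, 0, 0]],
    [[-0.09, 0, 0], [0, 0, 0]]
  ]
}}

```text
t: 16.75
tool_pos: [0.5038, -0.1044, 0.0105]
orientation: [0.156, -3.124, -0.001]
force: [-36.6, -7.0, 24.2]
opening: 0.0156
gripper_force: 50.1
```

Run:
```python
from h import *
blades(.01); print(robot.read_state()["tool_pos"],robot.read_state()["force"])
```

```text
9 along [-0.1113 -0.1071] lat [-0.0058  0.0085  0.0028]
318 along [-0.0952 -0.0032] lat [-0.017   0.0195  0.002 ]
12 along [-0.0124 -0.0085] lat [0.0497 0.0632 0.0565]
228 along [0.0312 0.0733] lat [0.0362 0.0771 0.0565]
[ 0.50411242 -0.10441944  0.0105846 ] [-28.14950937  -4.66213252  16.230062  ]
```

The upward force means the tip is low. The fingers touch the counter while closing, which skews the height. I'll set the server down flat, regrip slightly higher and use relative moves.

Emit:
{"name": "jog_arm", "arguments": {
  "rows": [
    [[0.12, 0, 0], [0, 0, 0]],
    [[0.2, 0, 0], [0, 0, 0]],
    [[0.2, 0, 0.015], [0, 0, 0]],
    [[0.2, 0, 0.03], [0, 0, 0]],
    [[0.2, 0, 0.03], [0, 0, 0]]
  ]
}}

```text
t: 17.3
tool_pos: [0.4708, -0.1083, 0.0064]
orientation: [-0.156, 3.137, -0.0]
force: [-2.5, -0.1, 3.5]
opening: 0.0155
gripper_force: 50.0
```

Emit:
{"name": "jog_arm", "arguments": {
  "rows": [
    [[0, 0, 0], [0, 0, 0]],
    [[0, 0, 0], [0, 0, 0]],
    [[0, 0, 0], [0, 0, 0]]
  ],
  "hand": 0.35
}}

```text
t: 17.6
tool_pos: [0.4703, -0.1081, 0.0063]
orientation: [-0.156, 3.137, -0.0]
force: [0.1, 0.5, -0.5]
opening: 0.0296
gripper_force: 0.0
```

Run:
```python
from h import *
blades(.004); s=robot.read_state(); print(s["tool_pos"],s["force"],(s["tool_pos"][:2]-MID)@U,(s["tool_pos"][:2]-MID)@N)
d=cam("wrist")
for s in servers(d,"wrist"): print(np.round(s[0],4),round(s[1],3),np.round(s[2:5],3),s[5],(s[0]-MID)@U)
```

```text
10 along [-0.1464 -0.1419] lat [-0.0059  0.0088  0.0029]
315 along [-0.1257 -0.0294] lat [-0.0173  0.0201  0.0022]
12 along [-0.0176 -0.0137] lat [0.0501 0.0636 0.0568]
229 along [0.0264 0.0689] lat [0.0364 0.0778 0.057 ]
[ 0.47019316 -0.10817226  0.00626099] [-0.32552434  0.03753984  0.79672249] -0.1596279622249672 0.00039922441549882295
```

Emit:
{"name": "jog_arm", "arguments": {
  "rows": [
    [[0.05, 0, -0.02], [0, 0, 0]],
    [[0.1, 0, -0.02], [0, 0, 0]],
    [[0.1, 0, -0.02], [0, 0, 0]],
    [[0.1, 0, -0.02], [0, 0, 0]]
  ]
}}

```text
t: 18.1
tool_pos: [0.4499, -0.1102, 0.0102]
orientation: [-0.155, 3.137, -0.0]
force: [-0.4, 0.5, -1.0]
opening: 0.0301
gripper_force: 0.0
```

Emit:
{"name": "jog_arm", "arguments": {
  "rows": [
    [[0, 0, 0], [0, 0, 0]],
    [[0, 0, 0], [0, 0, 0]],
    [[0, 0, 0], [0, 0, 0]],
    [[0, 0, 0], [0, 0, 0]]
  ],
  "hand": 1,
  "squeeze": 50
}}

```text
t: 18.5
tool_pos: [0.4502, -0.1102, 0.0103]
orientation: [-0.156, 3.138, -0.0]
force: [0.8, 0.2, -1.0]
opening: 0.0154
gripper_force: 50.0
```

Emit:
{"name": "jog_arm", "arguments": {
  "rows": [
    [[0, 0, -0.033], [0, 0, 0]],
    [[0, 0, -0.033], [0, 0, 0]],
    [[0, 0, -0.033], [0, 0, 0]]
  ]
}}

```text
t: 18.8
tool_pos: [0.4502, -0.1103, 0.0171]
orientation: [-0.155, 3.137, -0.0]
force: [-0.3, 0.2, -0.9]
opening: 0.0153
gripper_force: 50.0
```

Emit:
{"name": "jog_arm", "arguments": {
  "rows": [
    [[-0.06, 0, 0], [0, 0, 0]],
    [[-0.12, 0, 0], [0, 0, 0]],
    [[-0.18, 0, 0], [0, 0, 0]],
    [[-0.21, 0, 0], [0, 0, 0]]
  ]
}}

```text
t: 19.2
tool_pos: [0.4925, -0.106, 0.0169]
orientation: [-0.156, 3.137, -0.0]
force: [-0.1, -0.1, -1.0]
opening: 0.0153
gripper_force: 50.0
```

Emit:
{"name": "jog_arm", "arguments": {
  "rows": [
    [[-0.02, 0, 0], [0, 0, 0]],
    [[-0.04, 0, 0], [0, 0, 0]],
    [[-0.06, 0, 0], [0, 0, 0]]
  ]
}}

```text
t: 19.5
tool_pos: [0.5035, -0.1048, 0.0167]
orientation: [0.155, -3.137, -0.0]
force: [0.4, -0.3, -0.4]
opening: 0.0156
gripper_force: 50.0
```

Emit:
{"name": "jog_arm", "arguments": {
  "rows": [
    [[-0.08, 0, 0], [0, 0, 0]],
    [[-0.16, 0, 0], [0, 0, 0]],
    [[-0.24, 0, 0], [0, 0, 0]],
    [[-0.32, 0, 0], [0, 0, 0]],
    [[-0.36, 0, 0], [0, 0, 0]]
  ]
}}

```text
t: 20.0
tool_pos: [0.5764, -0.0977, 0.0169]
orientation: [-0.155, 3.137, -0.0]
force: [-0.4, 0.4, -1.4]
opening: 0.0154
gripper_force: 50.0
```

Emit:
{"name": "jog_arm", "arguments": {
  "rows": [
    [[-0.02, 0, 0], [0, 0, 0]],
    [[-0.04, 0, 0], [0, 0, 0]],
    [[-0.06, 0, 0], [0, 0, 0]],
    [[-0.06, 0, 0], [0, 0, 0]]
  ]
}}

```text
t: 20.4
tool_pos: [0.5799, -0.0967, 0.0138]
orientation: [0.154, -3.123, -0.002]
force: [-23.5, -4.2, 7.8]
opening: 0.0157
gripper_force: 50.0
```

Run:
```python
from h import *
blades(.01); s=robot.read_state(); print(s["tool_pos"],s["force"])
```

```text
13 along [-0.014  -0.0037] lat [-0.0059  0.0074 -0.0006]
12 along [-0.0124 -0.0085] lat [0.0497 0.0632 0.0565]
251 along [0.0295 0.0746] lat [-0.0188  0.0221  0.0015]
229 along [0.0312 0.0733] lat [0.0362 0.0773 0.0566]
[ 0.57988089 -0.09676629  0.01386548] [-22.68647039  -3.29398176   7.53669155]
```

Server A is seated, reading the same as C. I'll release it and go for B.

Emit:
{"name": "jog_arm", "arguments": {
  "rows": [
    [[0.04, 0, 0.01], [0, 0, 0]],
    [[0.04, 0, 0.01], [0, 0, 0]]
  ]
}}

```text
t: 20.65
tool_pos: [0.5779, -0.0974, 0.0142]
orientation: [0.155, -3.136, -0.001]
force: [0.9, 0.4, -2.0]
opening: 0.0152
gripper_force: 50.0
```

Emit:
{"name": "jog_arm", "arguments": {
  "rows": [
    [[0, 0, 0], [0, 0, 0]],
    [[0, 0, 0], [0, 0, 0]],
    [[0, 0, 0], [0, 0, 0]],
    [[0, 0, -0.1], [0, 0, 0]],
    [[0, 0, -0.3], [0, 0, 0]]
  ],
  "hand": 0.3
}}

```text
t: 21.15
tool_pos: [0.5765, -0.0965, 0.0718]
orientation: [0.155, -3.131, -0.003]
force: [1.0, 0.4, -0.5]
opening: 0.0324
gripper_force: 0.0
```

Emit:
{"name": "jog_arm", "arguments": {
  "rows": [
    [[0.5, -0.3, -0.6], [0, 0, 0.2]],
    [[0.5, -0.3, -0.6], [0, 0, 0.47]],
    [[0.5, -0.3, -0.6], [0, 0, 0.47]],
    [[0.5, -0.3, -0.6], [0, 0, 0.47]],
    [[0.5, -0.3, -0.6], [0, 0, 0.47]]
  ],
  "hand": 0
}}

```text
t: 21.65
tool_pos: [0.4866, -0.169, 0.199]
orientation: [0.997, 2.972, -0.002]
force: [0.8, 0.0, -0.9]
opening: 0.0461
gripper_force: 0.0
```

Run:
```python
from h import *
blades(.01)
for n in ("scene","wrist","top"):
  d=cam(n); print(n)
  for s in servers(d,n): print(np.round(s[0],4),round(s[1],3),np.round(s[2:5],3),s[5])
go((.446,-.216,.08),.47)
```

```text
12 along [-0.0141 -0.0102] lat [-0.0059  0.0074  0.0007]
12 along [-0.0124 -0.0085] lat [0.0497 0.0632 0.0565]
234 along [0.0295 0.0746] lat [-0.0209  0.0217  0.0014]
228 along [0.0312 0.0733] lat [0.0362 0.0771 0.0565]
scene
[ 0.5727 -0.0959] 0.089 [-0.039  0.039  0.126] [246.82178218 220.31683168]
[ 0.571  -0.0411] -0.404 [-0.039  0.035  0.143] [266.83653846 220.94230769]
[ 0.5727 -0.0959] 0.587 [-0.037  0.037  0.146] [246.82178218 220.31683168]
[ 0.571  -0.0411] 0.106 [-0.042  0.037  0.121] [266.83653846 220.94230769]
wrist
[ 0.4457 -0.2167] -1.149 [-0.046  0.049  0.114] [199.48029046 172.90352697]
[ 0.5419 -0.2667] -2.842 [-0.084  0.031  0.087] [216.7495935  253.89756098]
[ 0.5737 -0.0437] 0.16 [-0.049  0.05   0.135] [371.99878788 172.95151515]
[ 0.5763 -0.098 ] 0.609 [-0.044  0.047  0.154] [339.18518519 199.52329749]
[ 0.5419 -0.2667] -1.719 [-0.072  0.049  0.128] [216.7495935  253.89756098]
top
[ 0.5738 -0.0445] -0.386 [-0.044  0.04   0.146] [245.13461538 163.14423077]
[ 0.5738 -0.0445] 0.098 [-0.049  0.044  0.131] [245.13461538 163.14423077]
q [-0.43 -0.09  1.76  0.    1.48 -1.37] shift [ 0.014 -0.316  0.573] turn [ 0.    -0.     0.297] alt [ 0.     0.    -1.703]
```

Emit:
{"name": "jog_arm", "arguments": {
  "rows": [
    [[0.014, -0.316, 0.3], [0, 0, 0.297]],
    [[0.014, -0.316, 0.57], [0, 0, 0.297]],
    [[0.014, -0.316, 0.57], [0, 0, 0.297]],
    [[0.014, -0.316, 0.57], [0, 0, 0.297]],
    [[0.014, -0.316, 0.57], [0, 0, 0.297]]
  ]
}}

```text
t: 22.35
tool_pos: [0.4457, -0.2154, 0.0808]
orientation: [-1.642, -2.676, -0.0]
force: [0.2, -0.3, -0.5]
opening: 0.0465
gripper_force: 0.0
```

Run:
```python
from h import *
go((.446,-.216,.010),.47)
d=cam("wrist"); s=robot.read_state()["tool_pos"]
for i in servers(d,"wrist"): print(np.round(i[0],4),round(i[1],3),np.round(i[2:5],3),i[5])
```

```text
q [-0.55 -0.04  1.92  0.    1.26 -1.02] shift [-0.004  0.     0.354] turn [-0.    -0.001  0.   ] alt [ 2.e-03 -1.e-03 -2.e+00]
[ 0.4679 -0.2564] -1.108 [-0.029  0.02   0.084] [253.52680851 253.60340426]
```

Emit:
{"name": "jog_arm", "arguments": {
  "rows": [
    [[0, 0, 0.2], [0, 0, 0]],
    [[0, 0, 0.3], [0, 0, 0]],
    [[0, 0, 0.354], [0, 0, 0]],
    [[0, 0, 0.354], [0, 0, 0]]
  ]
}}

```text
t: 22.8
tool_pos: [0.4464, -0.2156, 0.0104]
orientation: [1.646, 2.676, 0.0]
force: [0.9, 0.1, -0.0]
opening: 0.0462
gripper_force: 0.0
```

Emit:
{"name": "jog_arm", "arguments": {
  "rows": [
    [[0, 0, 0], [0, 0, 0]],
    [[0, 0, 0], [0, 0, 0]],
    [[0, 0, 0], [0, 0, 0]],
    [[0, 0, 0], [0, 0, 0]],
    [[0, 0, 0], [0, 0, 0]]
  ],
  "hand": 1,
  "squeeze": 50
}}

```text
t: 23.3
tool_pos: [0.4462, -0.2162, 0.0107]
orientation: [1.649, 2.673, 0.0]
force: [-0.1, 0.3, 3.5]
opening: 0.0152
gripper_force: 50.0
```

Emit:
{"name": "jog_arm", "arguments": {
  "rows": [
    [[0, 0, -0.2], [0, 0, 0]],
    [[0, 0, -0.4], [0, 0, -0.05]],
    [[0, 0, -0.4], [0, 0, -0.35]],
    [[0, 0, -0.4], [0, 0, -0.35]],
    [[0, 0, -0.4], [0, 0, -0.35]]
  ]
}}

```text
t: 23.8
tool_pos: [0.4458, -0.216, 0.0904]
orientation: [0.885, 3.014, -0.0]
force: [0.3, -0.1, -1.9]
opening: 0.0153
gripper_force: 50.0
```

Emit:
{"name": "jog_arm", "arguments": {
  "rows": [
    [[0, 0, 0], [0, 0, -0.42]],
    [[0, 0, 0], [0, 0, -0.42]],
    [[0, 0, 0], [0, 0, -0.42]],
    [[0, 0, 0], [0, 0, -0.42]],
    [[0, 0, 0], [0, 0, -0.42]]
  ]
}}

```text
t: 24.3
tool_pos: [0.4454, -0.2158, 0.0898]
orientation: [0.138, -3.138, -0.001]
force: [-0.2, -0.4, -2.0]
opening: 0.0152
gripper_force: 50.0
```

Run:
```python
from h import *
p=MID-.054*N-U*(.05+.095+.02)
go((*p,.0167),1.675)
```

```text
q [-0.55 -0.05  1.92 -0.    1.28 -2.21] shift [-0.148  0.253  0.365] turn [ 0.   -0.   -0.01] alt [-1.00e-03 -0.00e+00  1.99e+00]
```

Emit:
{"name": "jog_arm", "arguments": {
  "rows": [
    [[-0.148, 0.253, 0.1], [0, 0, -0.01]],
    [[-0.148, 0.253, 0.25], [0, 0, -0.01]],
    [[-0.148, 0.253, 0.365], [0, 0, -0.01]],
    [[-0.148, 0.253, 0.365], [0, 0, -0.01]]
  ]
}}

```text
t: 24.7
tool_pos: [0.4679, -0.1611, 0.0133]
orientation: [0.155, -3.131, -0.005]
force: [-0.7, 0.9, -1.5]
opening: 0.0155
gripper_force: 50.0
```

Run:
```python
from h import *
blades(.01); s=robot.read_state()
p=MID-.054*N-U*(.05)
go((*p,.0167),1.675)
```

```text
10 along [-0.1294 -0.1249] lat [-0.0576 -0.046  -0.0518]
316 along [-0.109  -0.0117] lat [-0.0689 -0.0328 -0.0506]
12 along [-0.0141 -0.0102] lat [-0.0059  0.0074  0.0007]
12 along [-0.0124 -0.0085] lat [0.0497 0.0632 0.0565]
237 along [0.0295 0.0746] lat [-0.021   0.022   0.0015]
228 along [0.0312 0.0733] lat [0.0362 0.0771 0.0565]
q [-0.44  0.06  1.95 -0.    1.13 -2.11] shift [-0.581 -0.001 -0.009] turn [ 0.001 -0.002 -0.004] alt [-0.004 -0.002  1.996]
```

Emit:
{"name": "jog_arm", "arguments": {
  "rows": [
    [[-0.0, -0.008, -0.005], [0, 0, 0]],
    [[-0.06, -0.008, -0.005], [0, 0, 0]],
    [[-0.12, -0.008, -0.005], [0, 0, 0]],
    [[-0.18, -0.008, -0.005], [0, 0, 0]],
    [[-0.21, -0.008, -0.005], [0, 0, 0]]
  ]
}}

```text
t: 25.25
tool_pos: [0.5151, -0.1617, 0.0203]
orientation: [-0.153, 3.135, -0.002]
force: [-0.7, -0.1, -1.1]
opening: 0.0153
gripper_force: 50.0
```

Emit:
{"name": "jog_arm", "arguments": {
  "rows": [
    [[-0.02, 0, 0], [0, 0, 0]],
    [[-0.04, 0, 0], [0, 0, 0]],
    [[-0.06, 0, 0], [0, 0, 0]],
    [[-0.08, 0, 0], [0, 0, 0]]
  ]
}}

```text
t: 25.65
tool_pos: [0.5291, -0.1591, 0.0181]
orientation: [0.154, -3.138, 0.0]
force: [0.3, -0.9, -1.1]
opening: 0.0152
gripper_force: 50.0
```

Emit:
{"name": "jog_arm", "arguments": {
  "rows": [
    [[-0.08, 0, 0.003], [0, 0, 0]],
    [[-0.16, 0, 0.003], [0, 0, 0]],
    [[-0.24, 0, 0.003], [0, 0, 0]],
    [[-0.27, 0, 0.003], [0, 0, 0]]
  ]
}}

```text
t: 26.05
tool_pos: [0.5839, -0.1536, 0.0175]
orientation: [-0.155, 3.137, -0.0]
force: [0.2, 0.4, -1.3]
opening: 0.0148
gripper_force: 50.0
```

Emit:
{"name": "jog_arm", "arguments": {
  "rows": [
    [[-0.02, 0, 0], [0, 0, 0]],
    [[-0.04, 0, 0], [0, 0, 0]],
    [[-0.06, 0, 0], [0, 0, 0]],
    [[-0.06, 0, 0], [0, 0, 0]]
  ]
}}

```text
t: 26.45
tool_pos: [0.5867, -0.1529, 0.0143]
orientation: [0.153, -3.122, -0.003]
force: [-26.0, -4.4, 7.1]
opening: 0.0152
gripper_force: 50.0
```

Run:
```python
from h import *
blades(.01); s=robot.read_state(); print(s["tool_pos"],s["force"])
```

```text
12 along [-0.0141 -0.0102] lat [-0.0059  0.0074  0.0007]
12 along [-0.0124 -0.0085] lat [0.0497 0.0632 0.0565]
13 along [-0.0124 -0.0085] lat [-0.0641 -0.0483 -0.0562]
238 along [0.0284 0.0751] lat [-0.0764 -0.0341 -0.056 ]
239 along [0.0295 0.0746] lat [-0.021   0.0221  0.0015]
228 along [0.0312 0.0733] lat [0.0362 0.0771 0.0565]
[ 0.58668446 -0.15289524  0.01425649] [-26.44618125  -4.46505368   7.49780701]
```

All three servers are seated. I'll release, then start on the bowls.

Emit:
{"name": "jog_arm", "arguments": {
  "rows": [
    [[0.04, 0, 0.012], [0, 0, 0]],
    [[0.04, 0, 0.012], [0, 0, 0]]
  ]
}}

```text
t: 26.7
tool_pos: [0.5852, -0.1534, 0.0143]
orientation: [0.153, -3.136, -0.001]
force: [1.0, -0.4, -1.1]
opening: 0.0153
gripper_force: 50.0
```

Emit:
{"name": "jog_arm", "arguments": {
  "rows": [
    [[0, 0, 0], [0, 0, 0]],
    [[0, 0, 0], [0, 0, 0]],
    [[0, 0, 0], [0, 0, 0]],
    [[0, 0, -0.1], [0, 0, 0]],
    [[0, 0, -0.3], [0, 0, 0]]
  ],
  "hand": 0.3
}}

```text
t: 27.2
tool_pos: [0.584, -0.1522, 0.0719]
orientation: [0.154, -3.131, -0.004]
force: [0.5, -0.5, -0.2]
opening: 0.033
gripper_force: 0.0
```

Emit:
{"name": "jog_arm", "arguments": {
  "rows": [
    [[0.3, 0.2, -0.8], [0, 0, 0]],
    [[0.3, 0.5, -0.8], [0, 0, 0]],
    [[0.3, 0.8, -0.8], [0, 0, 0]],
    [[0.3, 0.8, -0.8], [0, 0, 0]],
    [[0.3, 0.8, -0.8], [0, 0, 0]]
  ],
  "hand": 0.1
}}

```text
t: 27.7
tool_pos: [0.511, 0.0016, 0.2372]
orientation: [-0.154, 3.136, -0.0]
force: [1.0, 0.2, -0.2]
opening: 0.0421
gripper_force: 0.0
```

Run:
```python
from h import *
blades(.01)
go((.551,.27,.25),2.094)
```

```text
19 along [-0.0158 -0.0084] lat [-0.0641 -0.0482 -0.0562]
12 along [-0.0141 -0.0102] lat [-0.0059  0.0074  0.0007]
12 along [-0.0124 -0.0085] lat [0.0497 0.0632 0.0565]
236 along [0.031  0.0751] lat [-0.0759 -0.0339 -0.0557]
232 along [0.0295 0.0746] lat [-0.0209  0.0216  0.0014]
228 along [0.0312 0.0733] lat [0.0362 0.0771 0.0565]
q [-0.09 -0.13  1.7   0.    1.56 -1.76] shift [-0.33   1.293 -0.037] turn [ 0.     0.005 -0.269] alt [ 0.007 -0.     1.731]
```

Emit:
{"name": "jog_arm", "arguments": {
  "rows": [
    [[-0.2, 0.7, -0.04], [0, 0, 0]],
    [[-0.2, 0.7, -0.04], [0, 0, 0]],
    [[-0.2, 0.7, -0.04], [0, 0, 0]],
    [[-0.2, 0.7, -0.04], [0, 0, 0]]
  ]
}}

```text
t: 28.15
tool_pos: [0.5378, 0.1486, 0.2437]
orientation: [-0.162, 3.136, 0.003]
force: [0.1, -0.9, -0.4]
opening: 0.0419
gripper_force: 0.0
```

Emit:
{"name": "jog_arm", "arguments": {
  "rows": [
    [[-0.3, 0.7, 0], [0, 0, -0.267]],
    [[-0.3, 0.7, 0], [0, 0, -0.267]],
    [[-0.3, 0.7, 0], [0, 0, -0.267]],
    [[-0.3, 0.7, 0], [0, 0, -0.267]]
  ]
}}

```text
t: 28.55
tool_pos: [0.5834, 0.293, 0.2408]
orientation: [0.816, -3.032, -0.002]
force: [-0.5, -0.8, -0.9]
opening: 0.0419
gripper_force: 0.0
```

```bash
cat >> h.py <<'E'
B=dict(b1=("wood",.096),b3=("dark",.059),b4=("blue",.042),b5=("pale",.027))
def wb(d,nm,g,z=.068,cn="wrist"):
    """bowl centre from a view: outer contour of upper cylinder, far side from nadir, on plane z"""
    mk,r=B[nm]; from scipy.optimize import least_squares
    m=comp(masks(d)[mk],proj(d,(*g,z*.6),cn)); c=contour(m); k=(c[:,0]>2)&(c[:,0]<509)&(c[:,1]>2)&(c[:,1]<381)
    P=np.array([onz(d,p,z,cn) for p in c[k]]); n=(-np.array(d["R"]).T@d["t"])[:2]; c=np.array(g)
    for _ in range(5):
        u=(c-n)/np.hypot(*(c-n)); Q=P[((P-c)@u>0)&(abs(np.hypot(*(P-c).T)-r)<.02)]
        if len(Q)<8: return m.sum(),"few"
        s=least_squares(lambda x:np.hypot(*(Q-x).T)-r+.0005,c,loss="soft_l1",f_scale=.002); c=s.x
    return m.sum(),np.round(c,4),round(np.std(s.fun),4),len(Q)
E
python3 - <<'E'
from h import *
d=cam("wrist"); s=robot.read_state(); print(s["tool_pos"])
for n,g in dict(b1=(.652,.182),b3=(.579,.3465),b5=(.411,.3485)).items(): print(n,proj(d,(*g,.068),"wrist"),wb(d,n,g))
cv2.imwrite("pics/w5.png",d["frame"][:,:,::-1])
E
```

```text
[0.5832722  0.29084282 0.24133366]
b1 [144.42258184 181.64397599] (np.int64(15512), array([0.648 , 0.1837]), np.float64(0.0056), 163)
b3 [292.37941722 197.22039672] (np.int64(2756), array([0.5723, 0.3388]), np.float64(0.0063), 154)
b5 [365.54420846  78.65470086] (np.int64(1742), array([0.4108, 0.3511]), np.float64(0.0005), 57)
```

View pics/w5.png

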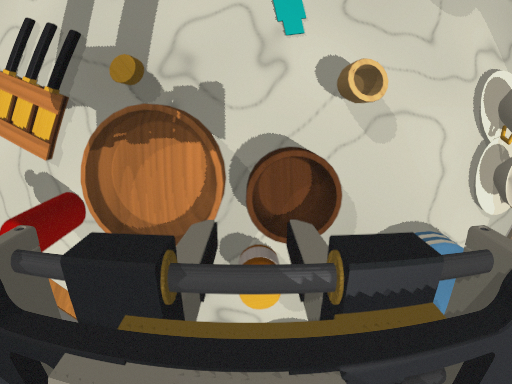

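The last view shows bowl3 at (294,195), bowl1 at (153,175), bowl5 at (363,80), the jam jar at (260,275) and the three servers in the rest. I'll refine bowl1 and bowl3 from their rim points.

Run:
```python
from h import *
from scipy.optimize import least_squares
d=cam("wrist")
for nm,pts,r in [("b1",[(82,172),(225,178),(153,103),(100,128),(207,127)],.096),("b3",[(247,195),(341,193),(294,147),(262,162),(328,165),(298,242)],.059)]:
    P=np.array([onz(d,p,.068,"wrist") for p in pts]); s=least_squares(lambda x:np.hypot(*(P-x[:2]).T)-x[2],[*P.mean(0),r]); print(nm,s.x,s.fun)
    s=least_squares(lambda x:np.hypot(*(P-x[:2]).T)-r,P.mean(0)); print(nm,s.x,s.fun)
go((.580-.0275,.345+.0476,.11),2.094)
```

```text
b1 [0.64930862 0.18451128 0.09551307] [ 0.00137613 -0.00156816 -0.00030077 -0.00180908  0.00230188]
b1 [0.64987653 0.18479603] [ 0.00095009 -0.00198747 -0.00015305 -0.00184981  0.0022582 ]
b3 [0.57818999 0.34645812 0.0575738 ] [-0.00110311  0.0002572   0.00233883 -0.00014941 -0.00207292  0.0007294 ]
b3 [0.57890086 0.34677502] [-0.00256336 -0.00101377  0.00168351 -0.00105808 -0.00289186 -0.00145548]
q [ 0.38  0.26  1.3  -0.    1.58 -1.71] shift [-0.124  0.526  0.66 ] turn [-0.    -0.001 -0.003] alt [-0.002  0.     1.997]
```

Emit:
{"name": "jog_arm", "arguments": {
  "rows": [
    [[-0.123, 0.536, 0.2], [0, 0, 0]],
    [[-0.123, 0.536, 0.4], [0, 0, 0]],
    [[-0.123, 0.536, 0.6], [0, 0, 0]],
    [[-0.123, 0.536, 0.66], [0, 0, 0]],
    [[-0.123, 0.536, 0.66], [0, 0, 0]]
  ]
}}

```text
t: 29.15
tool_pos: [0.548, 0.3911, 0.1048]
orientation: [0.8, -3.028, 0.005]
force: [-0.1, -0.6, -1.2]
opening: 0.0418
gripper_force: 0.0
```

Emit:
{"name": "jog_arm", "arguments": {
  "rows": [
    [[0, 0, 0.1], [0, 0, 0]],
    [[0, 0, 0.2], [0, 0, 0]],
    [[0, 0, 0.3], [0, 0, 0]],
    [[0, 0, 0.3], [0, 0, 0]]
  ]
}}

```text
t: 29.55
tool_pos: [0.5518, 0.3913, 0.0507]
orientation: [0.8, -3.036, 0.002]
force: [-0.3, -0.1, -0.4]
opening: 0.0419
gripper_force: 0.0
```

Emit:
{"name": "jog_arm", "arguments": {
  "rows": [
    [[0, 0, 0], [0, 0, 0]],
    [[0, 0, 0], [0, 0, 0]],
    [[0, 0, 0], [0, 0, 0]],
    [[0, 0, 0], [0, 0, 0]],
    [[0, 0, 0], [0, 0, 0]]
  ],
  "hand": 1,
  "squeeze": 40
}}

```text
t: 30.05
tool_pos: [0.5523, 0.3944, 0.0521]
orientation: [-0.804, 3.035, 0.001]
force: [-0.6, -1.7, 0.0]
opening: 0.0079
gripper_force: 39.8
```

Emit:
{"name": "jog_arm", "arguments": {
  "rows": [
    [[0, 0, -0.1], [0, 0, 0]],
    [[0, 0, -0.25], [0, 0, 0]],
    [[0, 0, -0.5], [0, 0, 0]],
    [[0, 0, -0.55], [0, 0, 0]],
    [[0, 0, -0.55], [0, 0, 0]]
  ]
}}

```text
t: 30.55
tool_pos: [0.5534, 0.3949, 0.1643]
orientation: [-0.803, 3.032, 0.002]
force: [0.2, 1.3, -2.4]
opening: 0.0077
gripper_force: 39.8
```

Run:
```python
from h import *
go((.650-.0275,.1845+.0476,.18),2.094)
d=cam("scene"); print(wb(d,"b3",(.579,.3465),.178,"scene"))
d=cam("top"); print(wb(d,"b3",(.579,.3465),.178,"top"))
```

```text
q [ 0.54  0.37  1.31 -0.    1.46 -1.54] shift [ 0.102 -0.878 -0.079] turn [ 0.     0.004 -0.004] alt [ 0.006 -0.     1.996]
(np.int64(1903), array([0.584 , 0.3472]), np.float64(0.0047), 63)
(np.int64(939), array([0.5766, 0.3263]), np.float64(0.0098), 64)
```

Emit:
{"name": "jog_arm", "arguments": {
  "rows": [
    [[0.025, -0.22, 0], [0, 0, 0]],
    [[0.05, -0.44, 0], [0, 0, 0]],
    [[0.075, -0.66, 0], [0, 0, 0]],
    [[0.1, -0.878, 0], [0, 0, 0]],
    [[0.1, -0.878, 0], [0, 0, 0]]
  ]
}}

```text
t: 31.15
tool_pos: [0.6216, 0.2251, 0.1573]
orientation: [0.794, -3.034, 0.004]
force: [-0.6, 0.1, -2.9]
opening: 0.0081
gripper_force: 39.9
```

Emit:
{"name": "jog_arm", "arguments": {
  "rows": [
    [[0, 0, 0.12], [0, 0, 0]],
    [[0, 0, 0.24], [0, 0, 0]],
    [[0, 0, 0.36], [0, 0, 0]],
    [[0, 0, 0.46], [0, 0, 0]],
    [[0, 0, 0.46], [0, 0, 0]]
  ]
}}

```text
t: 31.65
tool_pos: [0.6179, 0.2312, 0.0637]
orientation: [0.803, -3.03, -0.001]
force: [-0.5, 0.9, -1.8]
opening: 0.0077
gripper_force: 40.0
```

Emit:
{"name": "jog_arm", "arguments": {
  "rows": [
    [[0, 0, 0.02], [0, 0, 0]],
    [[0, 0, 0.02], [0, 0, 0]]
  ]
}}

```text
t: 31.85
tool_pos: [0.62, 0.2313, 0.0632]
orientation: [0.804, -3.034, 0.0]
force: [0.2, -1.4, -2.1]
opening: 0.0077
gripper_force: 40.0
```

Run:
```python
from h import *
go((.650-.0275,.1845+.0476,.0655),2.094); print(robot.read_state()["force"])
```

```text
q [ 0.28  0.41  1.45  0.    1.29 -1.81] shift [-0.013 -0.003 -0.012] turn [ 0.    -0.002 -0.003] alt [-3.000e-03 -1.000e-03  1.997e+00]
[ 0.18359138 -1.42908707 -2.09130031]
```

Emit:
{"name": "jog_arm", "arguments": {
  "rows": [
    [[0, 0, 0], [0, 0, 0]],
    [[0, 0, 0], [0, 0, 0]],
    [[0, 0, 0], [0, 0, 0]]
  ],
  "hand": 0.5
}}

```text
t: 32.15
tool_pos: [0.6218, 0.2314, 0.0658]
orientation: [-0.803, 3.036, -0.0]
force: [0.8, 0.3, -0.1]
opening: 0.0224
gripper_force: 0.0
```

Emit:
{"name": "jog_arm", "arguments": {
  "rows": [
    [[0, 0, -0.1], [0, 0, 0]],
    [[0, 0, -0.3], [0, 0, 0]],
    [[0, 0, -0.55], [0, 0, 0]],
    [[0, 0, -0.8], [0, 0, 0]],
    [[0, 0, -0.95], [0, 0, 0]]
  ]
}}

```text
t: 32.65
tool_pos: [0.6227, 0.2316, 0.2612]
orientation: [-0.802, 3.03, 0.0]
force: [1.0, -0.7, 0.2]
opening: 0.0232
gripper_force: 0.0
```

Emit:
{"name": "jog_arm", "arguments": {
  "rows": [
    [[0.4, -0.4, 0], [0, 0, 0.4]],
    [[0.4, -0.4, 0], [0, 0, 0.4]],
    [[0.4, -0.4, 0], [0, 0, 0.4]],
    [[0.4, -0.8, 0], [0, 0, 0.4]],
    [[0.4, -0.8, 0], [0, 0, 0.4]]
  ],
  "hand": 0.1
}}

```text
t: 33.15
tool_pos: [0.6316, 0.0502, 0.2561]
orientation: [0.184, 3.134, -0.001]
force: [0.2, -0.2, 0.4]
opening: 0.0419
gripper_force: 0.0
```

Run:
```python
from h import *
d=cam("wrist"); s=robot.read_state(); print(s["tool_pos"],s["q"])
g=d["frame"][:,:,::-1]
for n,gg,z in (("b1",(.65,.1845),.068),("b3",(.65,.1845),.08),("b4",(.663,-.258),.068)): print(n,proj(d,(*gg,z),"wrist"))
for cn in ("scene","top"):
    D=cam(cn); 
    print(cn,"b3",wb(D,"b3",(.65,.18),.08,cn),"b1",wb(D,"b1",(.65,.18),.068,cn),"b4",wb(D,"b4",(.663,-.258),.068,cn),"b5",wb(D,"b5",(.411,.351),.068,cn))
go((.6,-.15,.25),1.675)
```

```text
[0.63301605 0.04651091 0.25554865] [-0.00589038  0.21021439  1.33256113 -0.00254741  1.59669084 -1.45833903]
b1 [359.02871095 177.72039425]
b3 [362.29865652 179.67336819]
b4 [ 51.49703584 221.39402267]
scene b3 (np.int64(2802), array([0.6378, 0.19  ]), np.float64(0.0068), 67) b1 (np.int64(2690), array([0.6577, 0.1847]), np.float64(0.0025), 100) b4 (np.int64(1039), array([ 0.6681, -0.2575]), np.float64(0.0012), 41) b5 (np.int64(425), array([0.4144, 0.353 ]), np.float64(0.0013), 22)
top b3 (np.int64(723), array([0.6505, 0.1714]), np.float64(0.0084), 76) b1 (np.int64(601), array([0.6132, 0.1659]), np.float64(0.0101), 84) b4 (np.int64(522), array([ 0.6576, -0.2604]), np.float64(0.0012), 34) b5 (np.int64(262), array([0.4064, 0.3465]), np.float64(0.0014), 23)
q [-0.    0.21  1.34 -0.    1.6  -1.46] shift [ 0.042 -1.015  0.026] turn [-0.     0.    -0.139] alt [0.    0.    1.861]
```

Emit:
{"name": "jog_arm", "arguments": {
  "rows": [
    [[0.04, -0.95, 0], [0, 0, -0.139]],
    [[0.04, -0.95, 0], [0, 0, -0.139]],
    [[0.04, -0.95, 0], [0, 0, -0.139]],
    [[0.04, -0.95, 0], [0, 0, -0.139]],
    [[0.04, -0.95, 0], [0, 0, -0.139]]
  ]
}}

```text
t: 33.8
tool_pos: [0.6009, -0.1393, 0.2554]
orientation: [-0.163, 3.137, -0.003]
force: [-0.3, 1.4, 0.3]
opening: 0.0414
gripper_force: 0.0
```

Run:
```python
from h import *
d=cam("wrist"); print(wb(d,"b4",(.663,-.259)),proj(d,(.663,-.259,.068),"wrist"))
cv2.imwrite("pics/w6.png",d["frame"][:,:,::-1])
go((.663-.019,-.259+.0329,.11),2.094)
```

```text
(np.int64(3037), array([ 0.6565, -0.2591]), np.float64(0.0032), 87) [155.51428784 213.31026479]
q [-0.31  0.16  1.39  0.    1.59 -1.98] shift [-0.164 -0.467  0.727] turn [-0.     0.    -0.266] alt [0.    0.    1.734]
```

Run:
```python
from h import *
from scipy.optimize import least_squares
d=cam("wrist"); m=comp(masks(d)["blue"],(155,213)); c=contour(m); print(c.min(0),c.max(0))
P=np.array([onz(d,p,.068,"wrist") for p in c]); 
for f in ("free",0.042):
    if f=="free": s=least_squares(lambda x:np.hypot(*(P-x[:2]).T)-x[2],[.66,-.259,.042],loss="cauchy",f_scale=.0008); print(s.x)
    else: s=least_squares(lambda x:np.hypot(*(P-x).T)-.0415,[.662,-.259],loss="cauchy",f_scale=.0008); print(s.x)
e=np.hypot(*(P-s.x[:2]).T)-.0415; a=np.degrees(np.arctan2(*(P-s.x[:2]).T[::-1])).astype(int); print([(a[i],round(e[i]*1e3,1)) for i in range(0,len(a),6)])
```

```text
[125. 176.] [188. 235.]
[ 0.65401897 -0.25556799  0.04233276]
[ 0.65392532 -0.25450174]
[(np.int64(178), np.float64(-1.6)), (np.int64(-169), np.float64(-2.9)), (np.int64(-155), np.float64(-4.9)), (np.int64(-140), np.float64(-4.5)), (np.int64(-124), np.float64(-2.5)), (np.int64(-109), np.float64(-0.1)), (np.int64(-96), np.float64(2.4)), (np.int64(-85), np.float64(3.8)), (np.int64(-75), np.float64(5.4)), (np.int64(-65), np.float64(7.0)), (np.int64(-55), np.float64(8.7)), (np.int64(-44), np.float64(9.4)), (np.int64(-32), np.float64(8.8)), (np.int64(-23), np.float64(3.5)), (np.int64(-13), np.float64(-0.4)), (np.int64(-1), np.float64(-2.7)), (np.int64(11), np.float64(-3.1)), (np.int64(22), np.float64(-0.3)), (np.int64(34), np.float64(1.4)), (np.int64(49), np.float64(-1.1)), (np.int64(63), np.float64(-2.8)), (np.int64(77), np.float64(-1.0)), (np.int64(89), np.float64(-1.0)), (np.int64(100), np.float64(0.7)), (np.int64(111), np.float64(1.2)), (np.int64(122), np.float64(0.8)), (np.int64(134), np.float64(1.0)), (np.int64(148), np.float64(0.3)), (np.int64(160), np.float64(-0.4)), (np.int64(171), np.float64(-1.9))]
```

Emit:
{"name": "jog_arm", "arguments": {
  "rows": [
    [[-0.5, -0.55, 0], [0, 0, 0]],
    [[-0.5, -0.55, 0], [0, 0, 0]],
    [[-0.5, -0.55, 0], [0, 0, 0]],
    [[-0.5, -0.55, 0], [0, 0, 0]],
    [[-0.5, -0.55, 0], [0, 0, 0]]
  ]
}}

```text
t: 34.4
tool_pos: [0.7138, -0.2319, 0.2518]
orientation: [0.171, -3.133, -0.004]
force: [0.5, 0.7, 0.7]
opening: 0.0422
gripper_force: 0.0
```

Run:
```python
from h import *
from scipy.optimize import least_squares
d=cam("wrist"); print(robot.read_state()["tool_pos"],proj(d,(.663,-.259,.068),"wrist")); m=comp(masks(d)["blue"],proj(d,(.663,-.259,.04),"wrist")); c=contour(m); print(c.min(0),c.max(0))
P=np.array([onz(d,p,.068,"wrist") for p in c]); 
s=least_squares(lambda x:np.hypot(*(P-x[:2]).T)-x[2],[.66,-.259,.042],loss="cauchy",f_scale=.0008); print(s.x)
e=np.hypot(*(P-s.x[:2]).T)-s.x[2]; a=np.degrees(np.arctan2(*(P-s.x[:2]).T[::-1])).astype(int); print([(int(a[i]),round(float(e[i])*1e3,1)) for i in range(0,len(a),8)])
print(wb(d,"b4",(.663,-.259)))
go((.663-.019,-.259+.0329,.11),2.094)
```

```text
[ 0.71361695 -0.23148309  0.25409998] [233.39907107 131.77912541]
[197.  97.] [266. 166.]
[ 0.6630065  -0.26106233  0.04050051]
[(-174, 0.4), (-161, 0.3), (-147, 0.2), (-131, 0.9), (-115, 0.5), (-101, -0.1), (-87, 0.7), (-73, 0.2), (-59, -0.2), (-43, 0.1), (-25, 0.4), (-10, -0.2), (2, 0.5), (16, -0.1), (30, 0.5), (46, 0.4), (63, 0.3), (78, 0.5), (92, -0.1), (105, 0.2), (119, -0.5), (134, 0.3), (152, 0.0), (167, 0.1), (-179, -0.7)]
(np.int64(3780), array([ 0.6621, -0.2601]), np.float64(0.0005), 98)
q [-0.38  0.55  0.91  0.    1.68 -2.06] shift [0.342 0.064 0.721] turn [ 0.001 -0.001 -0.263] alt [-1.000e-03 -1.000e-03  1.737e+00]
```

Emit:
{"name": "jog_arm", "arguments": {
  "rows": [
    [[0.34, 0.057, 0.1], [0, 0, -0.264]],
    [[0.34, 0.057, 0.3], [0, 0, -0.264]],
    [[0.34, 0.057, 0.5], [0, 0, -0.264]],
    [[0.34, 0.057, 0.7], [0, 0, -0.264]],
    [[0.34, 0.057, 0.7], [0, 0, -0.264]]
  ],
  "hand": 0.1
}}

```text
t: 34.95
tool_pos: [0.64, -0.226, 0.1101]
orientation: [0.812, -3.028, -0.009]
force: [-0.0, 0.5, -1.4]
opening: 0.0418
gripper_force: 0.0
```

Emit:
{"name": "jog_arm", "arguments": {
  "rows": [
    [[0, 0, 0], [0, 0, 0]]
  ]
}}

```text
t: 35.05
tool_pos: [0.6443, -0.2284, 0.1173]
orientation: [-0.812, 3.034, -0.001]
force: [1.5, 0.1, 0.4]
opening: 0.0418
gripper_force: 0.0
```

Run:
```python
from h import *
go((.644,-.2276,.055),2.094)
```

```text
q [-0.42  0.41  1.34  0.    1.39 -2.51] shift [-0.     0.004  0.311] turn [-0.001  0.001  0.   ] alt [-1.e-03 -1.e-03 -2.e+00]
```

Emit:
{"name": "jog_arm", "arguments": {
  "rows": [
    [[0, 0, 0.1], [0, 0, 0]],
    [[0, 0, 0.2], [0, 0, 0]],
    [[0, 0, 0.31], [0, 0, 0]],
    [[0, 0, 0.31], [0, 0, 0]]
  ]
}}

```text
t: 35.45
tool_pos: [0.6446, -0.2293, 0.0541]
orientation: [-0.811, 3.035, -0.0]
force: [-0.4, 0.4, 0.3]
opening: 0.0423
gripper_force: 0.0
```

Emit:
{"name": "jog_arm", "arguments": {
  "rows": [
    [[0, 0, 0], [0, 0, 0]],
    [[0, 0, 0], [0, 0, 0]],
    [[0, 0, 0], [0, 0, 0]],
    [[0, 0, 0], [0, 0, 0]],
    [[0, 0, 0], [0, 0, 0]]
  ],
  "hand": 1,
  "squeeze": 40
}}

```text
t: 35.95
tool_pos: [0.6448, -0.23, 0.0539]
orientation: [-0.811, 3.034, -0.001]
force: [-1.4, -0.2, 6.0]
opening: 0.0074
gripper_force: 40.0
```

Emit:
{"name": "jog_arm", "arguments": {
  "rows": [
    [[0, 0, -0.1], [0, 0, 0]],
    [[0, 0, -0.25], [0, 0, 0]],
    [[0, 0, -0.5], [0, 0, 0]],
    [[0, 0, -0.7], [0, 0, 0]],
    [[0, 0, -0.7], [0, 0, 0]]
  ]
}}

```text
t: 36.45
tool_pos: [0.6479, -0.2315, 0.202]
orientation: [-0.808, 3.026, -0.012]
force: [0.8, -0.4, -1.3]
opening: 0.0077
gripper_force: 39.8
```

Run:
```python
from h import *
go((.6487-.019,.1838+.0329,.19),2.094)
```

```text
q [-0.42  0.36  1.25 -0.    1.52 -2.51] shift [-1.039  1.988  0.048] turn [-0.006  0.005 -0.001] alt [0.007 0.01  1.999]
```

Emit:
{"name": "jog_arm", "arguments": {
  "rows": [
    [[-0.05, 0.22, 0], [0, 0, 0]],
    [[-0.1, 0.44, 0], [0, 0, 0]],
    [[-0.125, 0.6, 0], [0, 0, 0]],
    [[-0.125, 0.6, 0], [0, 0, 0]]
  ]
}}

```text
t: 36.85
tool_pos: [0.6047, -0.1094, 0.192]
orientation: [0.816, -3.032, -0.004]
force: [1.2, -0.5, -1.1]
opening: 0.0077
gripper_force: 39.8
```

Emit:
{"name": "jog_arm", "arguments": {
  "rows": [
    [[-0.05, 0.22, 0], [0, 0, 0]],
    [[-0.1, 0.44, 0], [0, 0, 0]],
    [[-0.125, 0.6, 0], [0, 0, 0]],
    [[-0.125, 0.6, 0], [0, 0, 0]]
  ]
}}

```text
t: 37.25
tool_pos: [0.5668, 0.0061, 0.1924]
orientation: [0.816, -3.033, -0.002]
force: [0.2, -0.3, -1.5]
opening: 0.0075
gripper_force: 39.8
```

Emit:
{"name": "jog_arm", "arguments": {
  "rows": [
    [[-0.16, 0.16, 0], [0, 0, 0]],
    [[-0.32, 0.32, 0], [0, 0, 0]],
    [[-0.48, 0.48, 0], [0, 0, 0]],
    [[-0.64, 0.64, 0], [0, 0, 0]],
    [[-0.77, 0.77, 0], [0, 0, 0]]
  ]
}}

```text
t: 37.75
tool_pos: [0.6256, 0.2145, 0.1922]
orientation: [0.811, -3.035, 0.0]
force: [-0.0, -1.0, -1.1]
opening: 0.008
gripper_force: 39.8
```

Emit:
{"name": "jog_arm", "arguments": {
  "rows": [
    [[0, 0, 0], [0, 0, 0]],
    [[0, 0, 0], [0, 0, 0]]
  ]
}}

```text
t: 37.95
tool_pos: [0.625, 0.213, 0.1918]
orientation: [0.812, -3.033, 0.001]
force: [-0.2, -1.7, -1.6]
opening: 0.0077
gripper_force: 39.8
```

Run:
```python
from h import *
go((.6487-.019,.1838+.0329,.081),2.094)
d=cam("wrist"); m=masks(d)
import sys
cv2.imwrite("pics/w7.png",d["frame"][:,:,::-1])
for z,g in ((.215,(.6487,.1838)),(.08,(.6487,.1838)),(.068,(.65,.1845))): print(proj(d,(*g,z),"wrist"))
```

```text
q [ 0.25  0.31  1.34 -0.    1.5  -1.84] shift [-0.031  0.004  0.554] turn [-0.    -0.001 -0.   ] alt [-0.002  0.     2.   ]
[183.77995491 259.56938581]
[213.70514811 196.41521145]
[215.17663159 194.7965601 ]
```

View pics/w7.png

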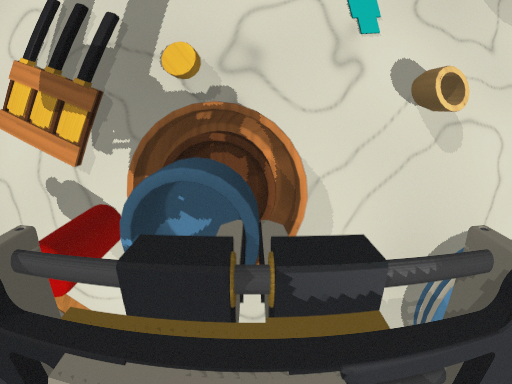

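The last permitted view shows bowl4 held level at about (190,228), above bowl3 at about (222,187) inside bowl1. I'll get bowl3's rim numerically before lowering.

Run:
```python
from h import *
d=cam("wrist"); h=d["hsv"]
for r in (150,175,205): print("row",r,[(c,*map(int,h[r,c,[0,2]])) for c in range(150 if r<170 else 255,312,3)])
for c in (200,225,245): print("col",c,[(r,*map(int,h[r,c,[0,2]])) for r in range(98,170,3)])
```

```text
row 150 [(150, 15, 71), (153, 14, 81), (156, 13, 91), (159, 14, 89), (162, 13, 88), (165, 12, 90), (168, 13, 89), (171, 14, 92), (174, 12, 87), (177, 12, 69), (180, 13, 66), (183, 12, 62), (186, 15, 44), (189, 12, 43), (192, 12, 42), (195, 13, 43), (198, 10, 47), (201, 10, 50), (204, 14, 55), (207, 13, 59), (210, 12, 56), (213, 11, 62), (216, 17, 51), (219, 14, 56), (222, 13, 59), (225, 11, 57), (228, 11, 54), (231, 12, 55), (234, 8, 58), (237, 11, 57), (240, 15, 50), (243, 7, 47), (246, 11, 55), (249, 10, 67), (252, 10, 66), (255, 11, 66), (258, 14, 48), (261, 13, 125), (264, 13, 201), (267, 13, 203), (270, 13, 189), (273, 14, 97), (276, 13, 99), (279, 12, 99), (282, 13, 96), (285, 13, 81), (288, 13, 140), (291, 13, 184), (294, 14, 196), (297, 22, 201), (300, 26, 213), (303, 27, 214), (306, 26, 214), (309, 27, 215)]
row 175 [(255, 11, 60), (258, 13, 56), (261, 12, 54), (264, 12, 53), (267, 12, 102), (270, 11, 110), (273, 12, 88), (276, 13, 182), (279, 13, 110), (282, 12, 94), (285, 14, 92), (288, 12, 107), (291, 13, 107), (294, 13, 99), (297, 13, 84), (300, 13, 205), (303, 13, 206),
[... 764 characters left out ...]
13), (107, 14, 111), (110, 14, 83), (113, 13, 74), (116, 13, 81), (119, 13, 84), (122, 13, 84), (125, 13, 100), (128, 14, 103), (131, 13, 91), (134, 8, 66), (137, 11, 95), (140, 12, 67), (143, 14, 44), (146, 12, 52), (149, 11, 57), (152, 12, 76), (155, 10, 92), (158, 11, 94), (161, 11, 93), (164, 9, 73), (167, 102, 72)]
col 245 [(98, 27, 202), (101, 26, 200), (104, 28, 197), (107, 17, 136), (110, 14, 119), (113, 14, 115), (116, 13, 88), (119, 14, 120), (122, 13, 124), (125, 13, 125), (128, 13, 146), (131, 13, 174), (134, 14, 175), (137, 12, 84), (140, 12, 50), (143, 11, 69), (146, 10, 71), (149, 11, 63), (152, 6, 48), (155, 11, 71), (158, 12, 95), (161, 12, 95), (164, 11, 95), (167, 11, 95)]
```

Run:
```python
from h import *
from scipy.optimize import least_squares
d=cam("wrist")
for pts,r,z in (([(260,150),(176,150),(274,175),(276,205),(225,133),(245,137),(200,136)],.059,.08),([(130,180),(306,178),(308,200),(296,150),(225,102),(245,106),(200,102),(148,142)],.096,.068)):
    P=np.array([onz(d,p,z,"wrist") for p in pts])
    s=least_squares(lambda x:np.hypot(*(P-x[:2]).T)-x[2],[.65,.184,r]); print(s.x,s.fun)
    s=least_squares(lambda x:np.hypot(*(P-x).T)-r,[.65,.184]); print(s.x,s.fun)
m=comp(masks(d)["blue"],(190,215)); c=contour(m); P=np.array([onz(d,p,.205,"wrist") for p in c if p[1]<230])
s=least_squares(lambda x:np.hypot(*(P-x[:2]).T)-x[2],[.65,.184,.042],loss="cauchy",f_scale=.0008); print("held b4",s.x,np.std(s.fun)); s=robot.read_state(); print(s["tool_pos"])
```

```text
[0.64247683 0.18416397 0.05731235] [-0.00024491  0.00026431 -0.00106379  0.00050465 -0.00022475  0.00154503
 -0.00078054]
[0.64456376 0.18418582] [ 8.00851175e-05 -7.93778456e-04 -1.22328755e-03 -5.74639303e-04
  3.21091524e-05  1.94200086e-03 -9.97373802e-04]
[0.64929399 0.18455272 0.09259247] [ 0.0018661  -0.00071424  0.00087478 -0.00119533  0.0004681   0.00047319
  0.00177973 -0.00355233]
[0.65338571 0.18588384] [-0.00160126 -0.0023702  -0.00180374 -0.00168147  0.00134196  0.0013432
  0.0024047  -0.00495742]
held b4 [0.631401   0.17763736 0.03672816] 0.0064055937823975125
[0.62485425 0.21162076 0.19268828]
```

Emit:
{"name": "jog_arm", "arguments": {
  "rows": [
    [[-0.02, 0.009, 0.12], [0, 0, 0]],
    [[-0.02, 0.009, 0.24], [0, 0, 0]],
    [[-0.02, 0.009, 0.36], [0, 0, 0]],
    [[-0.02, 0.009, 0.42], [0, 0, 0]],
    [[-0.02, 0.009, 0.42], [0, 0, 0]]
  ]
}}

```text
t: 38.6
tool_pos: [0.6257, 0.2154, 0.1067]
orientation: [0.808, -3.032, 0.0]
force: [0.1, -0.1, -1.1]
opening: 0.0075
gripper_force: 39.8
```

Emit:
{"name": "jog_arm", "arguments": {
  "rows": [
    [[0, 0, 0.04], [0, 0, 0]],
    [[0, 0, 0.08], [0, 0, 0]],
    [[0, 0, 0.12], [0, 0, 0]],
    [[0, 0, 0.12], [0, 0, 0]]
  ]
}}

```text
t: 39.0
tool_pos: [0.6264, 0.2167, 0.0836]
orientation: [0.811, -3.033, 0.0]
force: [-0.1, -0.4, -1.3]
opening: 0.0076
gripper_force: 39.8
```

Emit:
{"name": "jog_arm", "arguments": {
  "rows": [
    [[0, 0, 0.01], [0, 0, 0]],
    [[0, 0, 0.02], [0, 0, 0]],
    [[0, 0, 0.02], [0, 0, 0]]
  ]
}}

```text
t: 39.3
tool_pos: [0.6272, 0.217, 0.081]
orientation: [-0.811, 3.035, 0.0]
force: [-0.7, -0.1, -2.0]
opening: 0.0076
gripper_force: 39.8
```

Emit:
{"name": "jog_arm", "arguments": {
  "rows": [
    [[0, 0, 0], [0, 0, 0]],
    [[0, 0, 0], [0, 0, 0]],
    [[0, 0, 0], [0, 0, 0]]
  ],
  "hand": 0.6
}}

```text
t: 39.6
tool_pos: [0.6275, 0.217, 0.0815]
orientation: [-0.811, 3.034, -0.0]
force: [1.1, 0.2, -0.8]
opening: 0.0185
gripper_force: 0.0
```

Emit:
{"name": "jog_arm", "arguments": {
  "rows": [
    [[0, 0, -0.1], [0, 0, 0]],
    [[0, 0, -0.3], [0, 0, 0]],
    [[0, 0, -0.55], [0, 0, 0]],
    [[0, 0, -0.75], [0, 0, 0]],
    [[0, 0, -0.75], [0, 0, 0]]
  ]
}}

```text
t: 40.1
tool_pos: [0.6308, 0.2179, 0.2405]
orientation: [-0.808, 3.022, -0.0]
force: [0.3, -0.1, 0.3]
opening: 0.0184
gripper_force: 0.0
```

Emit:
{"name": "jog_arm", "arguments": {
  "rows": [
    [[-0.2, 0.5, 0], [0, 0, 0]],
    [[-0.2, 0.5, 0], [0, 0, 0]],
    [[-0.2, 0.5, 0], [0, 0, 0]]
  ]
}}

```text
t: 40.4
tool_pos: [0.6102, 0.3285, 0.2305]
orientation: [0.817, -3.033, -0.003]
force: [-0.3, -0.7, 0.0]
opening: 0.0187
gripper_force: 0.0
```

```bash
cat >> h.py <<'E'
def cf(d,mk,g,z,cn,r0,ring=.03):
    from scipy.optimize import least_squares
    m=comp(masks(d)[mk],proj(d,(*g,z),cn)); P=np.array([onz(d,p,z,cn) for p in contour(m)])
    P=P[np.hypot(*(P-np.array(g)).T)<r0+ring]
    s=least_squares(lambda x:np.hypot(*(P-x[:2]).T)-x[2],[*g,r0],loss="cauchy",f_scale=.001); return m.sum(),np.round(s.x,4),round(float(np.median(abs(s.fun))),4)
E
python3 - <<'E'
from h import *
for cn in ("wrist","scene","top"):
    d=cam(cn); print(cn,proj(d,(.646,.184,.092),cn),"b4",cf(d,"blue",(.646,.184),.092,cn,.042))
d=cam("wrist"); print(robot.read_state()["tool_pos"],"b5",proj(d,(.411,.35,.068),"wrist"),wb(d,"b5",(.411,.35)))
for z in (.082,.087,.092,.097):
    print(z,[cf(cam(cn),"blue",(.646,.184),z,cn,.042)[1] for cn in ("scene","top")])
go((.4108,.3511,.15),2.094)
E
```

```text
wrist [120.95787926 147.63560039] b4 (np.int64(4508), array([0.642 , 0.1868, 0.0422]), 0.0011)
scene [358.96223704 226.78166977] b4 (np.int64(941), array([0.6553, 0.183 , 0.0485]), 0.0015)
top [174.42408312 137.11532597] b4 (np.int64(571), array([0.6365, 0.1793, 0.0443]), 0.0017)
[0.61204609 0.32281295 0.2306258 ] b5 [359.48284232  43.84759221] (np.int64(1865), array([0.4111, 0.3517]), np.float64(0.0005), 59)
0.082 [array([0.6464, 0.1862, 0.0493]), array([0.64  , 0.1804, 0.0446])]
0.087 [array([0.6509, 0.1846, 0.0489]), array([0.6381, 0.1804, 0.0445])]
0.092 [array([0.6502, 0.1852, 0.0434]), array([0.6365, 0.179 , 0.0443])]
0.097 [array([0.6599, 0.1816, 0.0482]), array([0.6352, 0.1773, 0.0439])]
q [ 0.41  0.38  1.18 -0.    1.59 -1.68] shift [0.803 0.624 0.406] turn [-0.     0.    -0.001] alt [0.    0.    1.999]
```

Emit:
{"name": "jog_arm", "arguments": {
  "rows": [
    [[0.8, 0.62, 0], [0, 0, 0]],
    [[0.8, 0.62, 0], [0, 0, 0]],
    [[0.8, 0.62, 0], [0, 0, 0]],
    [[0.8, 0.62, 0], [0, 0, 0]],
    [[0.8, 0.62, 0], [0, 0, 0]]
  ],
  "hand": -0.9
}}

```text
t: 41.5
tool_pos: [0.4063, 0.3517, 0.2305]
orientation: [0.815, -3.031, -0.001]
force: [1.2, 0.3, 0.1]
opening: 0.0541
gripper_force: 0.0
```

Emit:
{"name": "jog_arm", "arguments": {
  "rows": [
    [[0, 0, 0], [0, 0, 0.47]],
    [[0, 0, 0], [0, 0, 0.47]],
    [[0, 0, 0], [0, 0, 0.47]],
    [[0, 0, 0], [0, 0, 0.47]],
    [[0, 0, 0], [0, 0, 0.47]]
  ]
}}

```text
t: 42.0
tool_pos: [0.4122, 0.3511, 0.2313]
orientation: [0.349, 3.121, 0.0]
force: [1.2, -0.2, -0.5]
opening: 0.0881
gripper_force: 0.0
```

Emit:
{"name": "jog_arm", "arguments": {
  "rows": [
    [[0, 0, 0], [0, 0, 0.47]],
    [[0, 0, 0], [0, 0, 0.47]],
    [[0, 0, 0], [0, 0, 0.47]],
    [[0, 0, 0], [0, 0, 0.47]],
    [[0, 0, 0], [0, 0, 0.53]]
  ]
}}

```text
t: 42.5
tool_pos: [0.4122, 0.351, 0.2313]
orientation: [1.468, 2.777, 0.001]
force: [0.3, -0.0, 0.5]
opening: 0.0884
gripper_force: 0.0
```

Run:
```python
from h import *
print([np.array(cf(cam(cn),"pale",(.411,.351),.068,cn,.027)[1]) for cn in ("scene",)],wb(cam("top"),"b5",(.411,.351),.068,"top"))
go((.411,.3515,.09),.52)
```

```text
[array([0.414 , 0.353 , 0.0262])] (np.int64(265), array([0.4064, 0.3465]), np.float64(0.0014), 23)
q [ 0.61 -0.03  1.63 -0.    1.54  0.01] shift [ 0.005 -0.004  0.707] turn [0.    0.    0.052] alt [-0.000e+00  1.000e-03 -1.948e+00]
```

Bowl5 is unmoved. I'll descend and grip it across the diameter.

Emit:
{"name": "jog_arm", "arguments": {
  "rows": [
    [[0.003, -0.003, 0.2], [0, 0, 0.05]],
    [[0.003, -0.003, 0.4], [0, 0, 0.05]],
    [[0.003, -0.003, 0.6], [0, 0, 0.05]],
    [[0.003, -0.003, 0.7], [0, 0, 0.05]],
    [[0.003, -0.003, 0.7], [0, 0, 0.05]]
  ]
}}

```text
t: 43.1
tool_pos: [0.4085, 0.3494, 0.0871]
orientation: [-1.56, -2.723, 0.01]
force: [-0.7, -0.3, -0.2]
opening: 0.0883
gripper_force: 0.0
```

Emit:
{"name": "jog_arm", "arguments": {
  "rows": [
    [[0, 0, 0.1], [0, 0, 0]],
    [[0, 0, 0.17], [0, 0, 0]],
    [[0, 0, 0.17], [0, 0, 0]],
    [[0, 0, 0.17], [0, 0, 0]]
  ]
}}

```text
t: 43.5
tool_pos: [0.4109, 0.3516, 0.0578]
orientation: [1.566, 2.723, 0.001]
force: [-0.3, -0.0, -0.3]
opening: 0.0878
gripper_force: 0.0
```

Emit:
{"name": "jog_arm", "arguments": {
  "rows": [
    [[0, 0, 0], [0, 0, 0]],
    [[0, 0, 0], [0, 0, 0]],
    [[0, 0, 0], [0, 0, 0]],
    [[0, 0, 0], [0, 0, 0]],
    [[0, 0, 0], [0, 0, 0]]
  ],
  "hand": 0.6,
  "squeeze": 25
}}

```text
t: 44.0
tool_pos: [0.4107, 0.3515, 0.0572]
orientation: [1.567, 2.723, 0.0]
force: [0.3, 0.1, 1.6]
opening: 0.0543
gripper_force: 25.0
```

Emit:
{"name": "jog_arm", "arguments": {
  "rows": [
    [[0, 0, -0.1], [0, 0, 0]],
    [[0, 0, -0.25], [0, 0, 0]],
    [[0, 0, -0.5], [0, 0, 0]],
    [[0, 0, -0.7], [0, 0, 0]],
    [[0, 0, -0.7], [0, 0, 0]]
  ]
}}

```text
t: 44.5
tool_pos: [0.4137, 0.3536, 0.2046]
orientation: [1.565, 2.719, 0.016]
force: [0.7, -0.0, 0.1]
opening: 0.0538
gripper_force: 25.0
```

Run:
```python
from h import *
go((.644,.185,.19),.52)
d=cam("scene"); print(proj(d,(.411,.351,.2),"scene"),cf(d,"pale",(.411,.351),.2,"scene",.027))
```

```text
q [ 0.61 -0.03  1.68  0.    1.48  0.09] shift [-1.308  0.571  0.078] turn [ 0.007 -0.001  0.004] alt [ 1.000e-03  1.100e-02 -1.996e+00]
[418.50434063 137.12821224] (np.int64(506), array([0.4014, 0.3287, 0.0492]), 0.0098)
```

Emit:
{"name": "jog_arm", "arguments": {
  "rows": [
    [[-0.2, 0.09, 0], [0, 0, 0]],
    [[-0.4, 0.18, 0], [0, 0, 0]],
    [[-0.65, 0.285, 0], [0, 0, 0]],
    [[-0.65, 0.285, 0], [0, 0, 0]]
  ]
}}

```text
t: 44.95
tool_pos: [0.5278, 0.2634, 0.1947]
orientation: [1.573, 2.719, -0.005]
force: [-0.2, -0.5, 0.0]
opening: 0.0538
gripper_force: 25.0
```

Emit:
{"name": "jog_arm", "arguments": {
  "rows": [
    [[-0.2, 0.09, 0], [0, 0, 0]],
    [[-0.4, 0.18, 0], [0, 0, 0]],
    [[-0.55, 0.24, 0], [0, 0, 0]],
    [[-0.64, 0.28, 0], [0, 0, 0]],
    [[-0.64, 0.28, 0], [0, 0, 0]]
  ]
}}

```text
t: 45.45
tool_pos: [0.6384, 0.1828, 0.1944]
orientation: [-1.57, -2.719, 0.004]
force: [-0.7, 0.6, -1.9]
opening: 0.0537
gripper_force: 25.0
```

Emit:
{"name": "jog_arm", "arguments": {
  "rows": [
    [[0, 0, 0], [0, 0, 0]],
    [[0, 0, 0], [0, 0, 0]]
  ]
}}

```text
t: 45.65
tool_pos: [0.6367, 0.1859, 0.196]
orientation: [-1.565, -2.722, 0.001]
force: [0.6, 0.0, -0.5]
opening: 0.0536
gripper_force: 25.0
```

Run:
```python
from h import *
go((.644,.185,.0955),.52)
from scipy.optimize import least_squares
d=cam("wrist"); m=comp(masks(d)["blue"],proj(d,(.644,.185,.092),"wrist")); c=contour(m); P=np.array([onz(d,p,.092,"wrist") for p in c]); print(m.sum(),c.min(0),c.max(0))
s=least_squares(lambda x:np.hypot(*(P-x[:2]).T)-.0415,[.644,.185],loss="cauchy",f_scale=.0008); e=np.hypot(*(P-s.x).T)-.0415; print(s.x,(abs(e)<.0015).sum(),len(e))
m=comp(masks(d)["pale"],proj(d,(.644,.185,.2),"wrist")); c=contour(m); print(m.sum(),c.min(0),c.max(0),proj(d,(.644,.185,.2),"wrist"))
```

```text
q [ 0.21  0.31  1.32  0.    1.51 -0.32] shift [-0.023  0.03   0.502] turn [-0.001 -0.001  0.005] alt [ 1.000e-03 -2.000e-03 -1.995e+00]
2558 [214. 149.] [302. 217.]
[0.64246064 0.18663369] 140 252
18211 [174. 101.] [353. 264.] [262.16773111 243.00491351]
```

Emit:
{"name": "jog_arm", "arguments": {
  "rows": [
    [[-0.015, 0.029, 0.1], [0, 0, 0]],
    [[-0.015, 0.029, 0.2], [0, 0, 0]],
    [[-0.015, 0.029, 0.3], [0, 0, 0]],
    [[-0.015, 0.029, 0.38], [0, 0, 0]],
    [[-0.015, 0.029, 0.38], [0, 0, 0]]
  ]
}}

```text
t: 46.2
tool_pos: [0.6419, 0.1856, 0.1178]
orientation: [-1.564, -2.72, 0.005]
force: [-0.2, -0.7, -0.7]
opening: 0.0539
gripper_force: 25.0
```

Emit:
{"name": "jog_arm", "arguments": {
  "rows": [
    [[0, 0, 0.03], [0, 0, 0]],
    [[0, 0, 0.06], [0, 0, 0]],
    [[0, 0, 0.09], [0, 0, 0]],
    [[0, 0, 0.115], [0, 0, 0]],
    [[0, 0, 0.115], [0, 0, 0]]
  ]
}}

```text
t: 46.7
tool_pos: [0.6439, 0.1852, 0.0971]
orientation: [-1.567, -2.722, 0.001]
force: [0.4, 0.5, -1.2]
opening: 0.0539
gripper_force: 25.0
```

Emit:
{"name": "jog_arm", "arguments": {
  "rows": [
    [[0, 0, 0], [0, 0, 0]]
  ]
}}

```text
t: 46.8
tool_pos: [0.6444, 0.1853, 0.098]
orientation: [-1.567, -2.723, 0.0]
force: [0.3, 0.3, -1.7]
opening: 0.0536
gripper_force: 25.0
```

Emit:
{"name": "jog_arm", "arguments": {
  "rows": [
    [[0, 0, 0.015], [0, 0, 0]],
    [[0, 0, 0.015], [0, 0, 0]]
  ]
}}

```text
t: 47.0
tool_pos: [0.6444, 0.1853, 0.0948]
orientation: [-1.567, -2.723, 0.0]
force: [0.0, 0.3, -1.5]
opening: 0.0544
gripper_force: 25.0
```

Emit:
{"name": "jog_arm", "arguments": {
  "rows": [
    [[0, 0, 0], [0, 0, 0]],
    [[0, 0, 0], [0, 0, 0]],
    [[0, 0, 0], [0, 0, 0]],
    [[0, 0, 0], [0, 0, 0]]
  ],
  "hand": -0.7
}}

```text
t: 47.4
tool_pos: [0.6445, 0.1854, 0.0952]
orientation: [1.567, 2.723, 0.0]
force: [-0.5, 0.1, -0.9]
opening: 0.0782
gripper_force: 0.0
```

Emit:
{"name": "jog_arm", "arguments": {
  "rows": [
    [[0, 0, -0.1], [0, 0, 0]],
    [[0, 0, -0.3], [0, 0, 0]],
    [[0, 0, -0.55], [0, 0, 0]],
    [[0, 0, -0.8], [0, 0, 0]],
    [[0, 0, -0.8], [0, 0, 0]]
  ]
}}

```text
t: 47.9
tool_pos: [0.6482, 0.1862, 0.2659]
orientation: [1.561, 2.713, 0.016]
force: [-1.2, 0.3, 0.8]
opening: 0.0791
gripper_force: 0.0
```

Emit:
{"name": "jog_arm", "arguments": {
  "rows": [
    [[-0.5, 0.3, 0], [0, 0, 0]],
    [[-0.5, 0.3, 0], [0, 0, 0]],
    [[-0.5, 0.3, 0], [0, 0, 0]],
    [[-0.5, 0.3, 0], [0, 0, 0]]
  ]
}}

```text
t: 48.3
tool_pos: [0.7478, 0.1267, 0.2529]
orientation: [-1.57, -2.72, 0.002]
force: [0.6, 0.3, -0.1]
opening: 0.079
gripper_force: 0.0
```

Run:
```python
from h import *
s=robot.read_state(); print(s["t"],s["tool_pos"],s["opening"])
d=cam("wrist"); print(proj(d,(.643,.186,.1),"wrist"))
print("b5",wb(d,"b5",(.643,.186),.104),"b4",cf(d,"blue",(.643,.186),.092,"wrist",.042))
for cn in ("scene","top"):
    d=cam(cn); print(cn,wb(d,"b5",(.643,.186),.104,cn),"b4",wb(d,"b4",(.643,.186),.092,cn)); 
blades(.01)
d=cam("scene")
for n,g,z in (("b5",(.643,.186),.104),):
    u,v=proj(d,(*g,z),"scene"); h=d["hsv"]; print(int(u),int(v),[(r,*map(int,h[r,int(u)])) for r in range(int(v)-22,int(v)+50,3)])
```

```text
48.3 [0.74782911 0.12674518 0.25293832] 0.07903941682404118
[195.31941204  86.38967592]
b5 (np.int64(2019), array([0.6437, 0.1866]), np.float64(0.0004), 69) b4 (np.int64(2212), array([0.6444, 0.1848, 0.0415]), 0.0004)
scene (np.int64(347), array([0.6493, 0.1822]), np.float64(0.0068), 37) b4 (np.int64(459), array([0.65  , 0.1852]), np.float64(0.0048), 44)
top (np.int64(506), 'few') b4 (np.int64(1815), 'few')
18 along [-0.0158 -0.0085] lat [-0.0641 -0.0483 -0.0563]
12 along [-0.0124 -0.0085] lat [0.0497 0.0632 0.0565]
167 along [0.031  0.0698] lat [-0.0749 -0.034  -0.0535]
95 along [0.032  0.0702] lat [0.0495 0.0775 0.0664]
80 along [0.0395 0.0715] lat [-0.006   0.017   0.0067]
18 along [0.0377 0.063 ] lat [0.0392 0.0451 0.0416]
12 along [0.0488 0.0706] lat [-0.0161 -0.0135 -0.016 ]
360 222 [(200, 30, 25, 155), (203, 28, 27, 171), (206, 28, 25, 171), (209, 14, 90, 155), (212, 13, 183, 64), (215, 18, 68, 138), (218, 17, 129, 99), (221, 19, 134, 97), (224, 18, 130, 96), (227, 18, 126, 95), (230, 18, 128, 197), (233, 18, 133, 94), (236, 17, 128, 98), (239, 103, 137, 119), (242, 102, 145, 58), (245, 104, 136, 62), (248, 11, 178, 66), (251, 11, 237, 29), (254, 13, 189, 35), (257, 10, 177, 36), (260, 12, 182, 35), (263, 13, 166, 66), (266, 13, 169, 154), (269, 13, 167, 75)]
```

Emit:
{"name": "jog_arm", "arguments": {
  "rows": [
    [[0, 0, -0.2], [0, 0, 0]],
    [[0.3, 0.0, -0.2], [0, 0, 0]],
    [[0.5, -0.3, -0.2], [0, 0, 0]],
    [[0.8, -0.9, -0.2], [0, 0, 0]],
    [[0.8, -0.9, -0.2], [0, 0, 0]]
  ]
}}

```text
t: 49.05
tool_pos: [0.5693, 0.1796, 0.2951]
orientation: [1.564, 2.724, 0.001]
force: [-0.4, 0.0, 1.1]
opening: 0.0792
gripper_force: 0.0
```

Emit:
{"name": "jog_arm", "arguments": {
  "rows": [
    [[0.4, -0.9, 0], [0, 0, 0]],
    [[0.4, -0.9, 0], [0, 0, 0]],
    [[0.4, -0.9, 0], [0, 0, 0]],
    [[0.4, -0.9, 0], [0, 0, 0]],
    [[0.4, -0.9, 0], [0, 0, 0]]
  ]
}}

```text
t: 49.55
tool_pos: [0.3714, 0.1573, 0.2957]
orientation: [1.563, 2.723, 0.004]
force: [0.4, 1.1, 0.3]
opening: 0.0789
gripper_force: 0.0
```

Run:
```python
from h import *
print(robot.read_state()["tool_pos"])
a=cv2.imread("pics/scene0.png").astype(int)
for cn in ("scene","top"):
    d=cam(cn); print(cn,"b5",cf(d,"pale",(.643,.186),.104,cn,.027,.008),wb(d,"b5",(.643,.186),.104,cn),"b4",wb(d,"b4",(.643,.186),.092,cn),"b1",wb(d,"b1",(.65,.185),.068,cn))
    b=d["frame"][:,:,::-1].astype(int); R=lambda im:((im[:,:,2]>100)&(im[:,:,1]<40)&(im[:,:,0]<40))
    o=cv2.imread(f"pics/{cn}0.png").astype(int)
    for im in (o,b):
        n,l,st,ce=cv2.connectedComponentsWithStats(R(im).astype(np.uint8)); print("red",[(st[i,4],np.round(ce[i],1)) for i in range(1,n) if st[i,4]>60])
blades(.01); blades(.01,"top")
```

```text
[0.37144269 0.15730106 0.29573484]
scene b5 (np.int64(2485), array([0.643, 0.186, 0.027]), nan) (np.int64(2485), array([0.6216, 0.1877]), np.float64(0.0074), 38) b4 (np.int64(465), array([0.6495, 0.1856]), np.float64(0.0048), 46) b1 (np.int64(2246), array([0.6576, 0.185 ]), np.float64(0.0031), 99)
red [(np.int32(328), array([ 91.8, 183.9])), (np.int32(123), array([322.8, 228.6])), (np.int32(389), array([320. , 259.9]))]
red [(np.int32(313), array([ 91.8, 183.9])), (np.int32(123), array([322.9, 228.6])), (np.int32(365), array([320.1, 260.3]))]
top b5 (np.int64(254), array([0.6377, 0.1813, 0.0282]), 0.0008) (np.int64(254), array([0.6397, 0.1825]), np.float64(0.0009), 22) b4 (np.int64(287), array([0.6402, 0.1813]), np.float64(0.001), 36) b1 (np.int64(1655), array([0.6467, 0.1796]), np.float64(0.0014), 78)
red [(np.int32(107), array([205.8,  93. ])), (np.int32(63), array([397. , 133.6])), (np.int32(162), array([383.4, 144.1]))]
red [(np.int32(119), array([206.3,  93.2])), (np.int32(62), array([397. , 133.6])), (np.int32(180), array([383.8, 143.9]))]
16 along [-0.0156 -0.0084] lat [-0.0641 -0.0482 -0.0561]
12 along [-0.0141 -0.0102] lat [-0.0059  0.0074  0.0007]
12 along [-0.0124 -0.0085] lat [0.0497 0.0632 0.0565]
225 along [0.0316 0.0751] lat [-0.0757 -0.0339 -0.0545]
222 along [0.0326 0.0746] lat [-0.0188  0.0196  0.0014]
222 along [0.0316 0.0733] lat [0.0362 0.0771 0.0568]
146 along [0.0306 0.0776] lat [-0.0783 -0.0381 -0.0587]
149 along [0.0303 0.0772] lat [-0.0244  0.0172 -0.0033]
149 along [0.0309 0.0787] lat [0.032  0.073  0.0529]
11 along [-0.0016  0.0037] lat [-0.072  -0.0512 -0.0611]
13 along [-0.0024  0.0052] lat [-0.0122  0.0056 -0.0048]
14 along [-0.0023  0.0057] lat [0.0436 0.0614 0.0512]
  return _methods._mean(a, axis=axis, dtype=dtype,
  ret = ret.dtype.type(ret / rcount)
```

```bash
python3 -c "
from plant import robot
print(robot.close_job())"
```

```text
the job is handed in; nothing more can be done
None
```

I handed the job in at about 50 s of robot time; no verdict came back, but by my last camera measurements bowls 3, 4 and 5 are nested in bowl1 (bowl2 was absent; bowl3 was checked only before bowl4 went in), all three servers are seated in their own slots, the gripper is clear, and the bottles are where they started (mug, salt box and jam jar not re-measured).

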